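# Eject a ring mould's loose base and lay it on the draining rack

## Robot

A 6-joint arm with a two-finger parallel gripper is mounted at the origin on the work surface. World frame = base frame: x ahead of the robot, y to its left, z up, the work surface at z = 0. Lengths are in m, angles in rad, forces in N, time in s.
With the tool pointing down it reaches from about 0.35 to 0.85 m from the base axis. Payload 8.1 kg.
Tool frame: the origin (TCP) lies where the fingers leave the gripper's body, on its centre line; the fingertips stand 73 mm ahead of it and the grasp point (between the pads) lies 54 mm ahead of it (env.grasp_offset is the distance from the TCP to the grasp point, in m); z points along the fingers, y is the direction in which the jaws open and shut (so a half turn about z gives the same grasp; the last joint's range is limited). The gripper opens to 85 mm and grips with 20 to 120 N. Pads are 22 mm wide; open, the fingers measure 114 mm over their backs; the gripper's body (76 mm by 85 mm) begins 54 mm behind the grasp point. The pads swing forward as they close: fully open they stand 13 mm farther back than shut.
Start: joints at [-1.385, 0.13, 1.488, -0, 1.523, -0.085], TCP at [0.161, -0.578, 0.304] pointing down, gripper open.
Joint ranges: [-2.96, 2.96], [-0.89, 2.26], [0.02, 2.5], [-1.34, 4.48], [0, 2.73], [-2.66, 2.66]. Speed limits (rad/s): [2.39, 2.39, 2.79, 3.14, 3.14, 3.14].

## Interface

Orientations are given as a unit quaternion [w, x, y, z].
In Python, from rig import env, viewer gives the robot as it stands.
- The arm moves only by the tool apply_moves, never from a script. Its argument "series" is a list of rows, each an object with "claw": the gripper's target within -1 to 1 (fully open at 1, half-way at 0, shut at -1); "xyz": the shift along the tool's x, y, z in mm, a list of three; "twist": the turn about the tool's z in degrees. A call has exactly 5 rows; each row shifts and turns the pose as measured when the row begins, along the tool's axes as they then stand; what a row does not reach is not made up. A row lasts 1/12 s, in which the tool goes at most 41.7 mm and 7.16 degrees, less where a joint would pass 70% of its speed; a pose out of reach is approached as far as the arm can. A call with a gripper value outside its range is refused whole. The fingers move at their own pace and stop on an object; "force" is the grip in N (left out, the last holds). Time passes only in rows, so rows that do not move let the fingers close, or fill a call up. It gives the time, the measured TCP pose, the force and the opening at its end, in the units of the state.
- env.sense(): the state, without advancing time (a new reading comes with each control period).
- viewer.grab_frame(name): name is "scene" or "side" or "wrist"; returns the picture (384x512x3 uint8, red, green, blue); there is no depth.
- viewer.camera_info(name): a dict with "fx", "fy", "cx", "cy" (pixels), "R" (3x3) and "t" (3): a world point X has camera coordinates R X + t. Camera axes: x right, y down, z forward; pixel columns grow to the right and rows downward; lengths in m; the calibration is good to about 2 mm. A picture is of the moment at which its call begins: read the wrist's pose just before it. camera_info takes no time and is no camera call; for the wrist camera it gives the pose at the moment of the call.
- env.finish_job(): hands the job in, once; it reports no verdict.
The state is a dict: "t": time; "q": joint angles; "qvel": joint speeds; "tau": joint torques, N m; "eef_pos": TCP position; "orientation": TCP orientation; "ft_force": force on the tool from outside, world axes, zero at the start; "moment": the same for the moment, N m; "opening": finger opening in m.
Only numpy, scipy, OpenCV 4.12 (cv2) and the standard library are available. Lean on these libraries where they do the work, as an engineer would, in place of code of your own. Each camera call takes 0.05 s, during which the arm holds its last target.

## Task

Press the orange lever of the mould stand fully down so that the copper-coloured loose base is pushed up out of its ring, then reach in under the utensil rail, take the base by its edge and lay it flat, gently and without dropping it, in the middle of the empty place on the draining rack. The ring must stay seated in the stand, and the base already on the rack and everything else on the counter must stay where they are.

Things in the scene. Friction and masses are not known exactly. Their poses are not given: they have to be found in the camera images.
- stand: Fixed mould stand. Origin: centre of its underside, on the counter; its front faces -x (to the robot), y left, z up. Dark plate 150 (x) x 330 (y) x 12 mm; at its centre a white block 110 x 110 mm, top at z 60 mm, holds the ring in a grey collar (86 mm outer diameter, top at z 65). Lever column 50 x 30 mm, 80 high at x +30, y -115.
- rail_mid (a point): Middle of the stand's steel utensil rail: a bar 12 mm thick parallel to the stand's y, at stand x +15, z 230 mm, between posts at y -155 and +155. It blocks a hand coming straight down on the base: lean the hand 30 to 40 degrees back to the stand's front (-x), fingers closing along its y. A skimmer hangs from it at stand y +120 mm (48 mm wide, down to z 59).
- nest (a point): Centre of the ring's seat on the stand block, 60 mm above the counter; axes as the stand.
- lever (a joint): Ejector lever, rad: 0 = raised 40 degrees, 0.70 = fully down (level, at its stop). Hinge parallel to the stand's y at stand x +20, y -115, z 95 mm; arm 130 mm towards -x to the pad's middle. Pressing raises a white pusher (42 mm wide) 68.6 mm per rad; it meets the base after 8 mm. About 6 N at the pad; stays where left. Fully down, the base's underside is 20 mm above the ring's rim.
- lever_pad (a point): Centre of the upper face of the lever's orange pad (50 mm long, 36 mm wide, 14 mm thick); moves with the lever, from about z 184 raised to z 102 mm fully down. Press here from above.
- ring: Loose steel ring mould, 72 mm outer and 62 mm inner diameter, 24 mm high, with an inner lip at the bottom (50 mm hole, 4 mm thick) on which the base lies. Origin: centre of its underside; z up. Sits in the stand's collar.
- base: Loose base: copper-coloured disc, 58 mm diameter, 6 mm thick, 40 to 85 g, a dark spot on top. Origin: centre of its underside; z up. At the start it lies inside the ring on the lip.
- rack: Fixed draining rack: two steel wires 6 mm thick along its x at y -16 and +16 mm, tops 48 mm above the counter, legs at x -120 and +120, in a blue drip tray 270 (x) x 150 (y) mm, rim 12 mm high. Origin: centre of its underside; the -x end is nearer the robot; z up. Blue sleeves on the wires mark the two places. It stands left or right of the stand.
- rack_free (a point): Middle of the empty place, towards the rack's end farther from the robot (rack x +60 mm), at the height of the wires' tops, where the base's underside must lie. Axes as the rack. Fingers have room beside and below the wires when they close along the rack's y.
- base2: Silver-coloured loose base, same size, lying on the rack's other place (rack x -60 mm). Leave it. Origin: centre of its underside.
- caddy: Fixed wooden caddy of jars, 170 x 130 mm, up to 110 mm high; it stands on the side the rack does not. Origin: centre of its underside.
- ring2: Spare loose aluminium ring mould, 72 mm diameter, 24 mm high, on the counter between the robot and the stand. Leave it.
- cup: Paper-coloured cup, 72 mm wide, 85 mm high, on the counter at the back left. Leave it.
- bowl: White bowl, 100 mm wide, 50 mm high, at the back right. Leave it.
- sauce: Amber sauce bottle, 60 mm wide, 170 mm high, at the back. Leave it.
Mind the look-alikes: they are no part of the job. Leave any pink or purple look-alike of the ring alone.

How it is judged:
On the way, in this order (a step that is already met when the one before it is completed fails the run):
1. the lever is down and the base stands proud of the seated ring, pushed up from below and not yet touched by the fingers (value of joint lever above 0.62 rad and z of base in the frame of ring above 0.037 m and horizontal distance between base and ring below 0.008 m and contact force between the fingers and base below 0.1 N and horizontal distance between ring and nest below 0.008 m and z of ring in the frame of nest below 0.004 m and angle between ring's own z axis and vertical below 0.08 rad), for 0.2 s.
2. the base is held in the fingers, lifted off the pusher, with the ring still seated (contact force between the fingers and base above 1 N and distance between base and ring above 0.09 m and horizontal distance between ring and nest below 0.008 m and z of ring in the frame of nest below 0.004 m and angle between ring's own z axis and vertical below 0.08 rad), for 0.2 s.
At the end, for the whole second after the job is handed in: The base lies flat (within 4.5 degrees) on the rack's wires, its centre within 18 mm of the middle of the empty place, released and at rest; the ring is still seated in the stand (within 8 mm of the seat's centre, not lifted more than 4 mm, level within 4.5 degrees) (horizontal distance between base and rack_free below 0.018 m and z of base in the frame of rack_free between -0.004 and 0.004 m and angle between each of base, ring's own z axis and vertical below 0.08 rad and linear speed of base below 0.02 m/s and contact force between base and the fingers below 0.05 N and horizontal distance between ring and nest below 0.008 m and z of ring in the frame of nest below 0.004 m); the robot touches nothing.
It fails at once if the base is let fall (moving over 0.5 m/s with no finger on it, a fall of about 13 mm) (linear speed of base above 0.5 m/s and contact force between the fingers and base below 0.05 N).
It fails at once if the ring is pulled out of its seat (more than 20 mm) (distance of ring from where it was at the start of the episode above 0.02 m).
It fails at once if the base already on the rack is shifted by more than 12 mm (distance of base2 from where it was at the start of the episode above 0.012 m).
It fails at once if another loose thing (spare ring, cup, bowl or sauce bottle) is shifted by more than 25 mm (distance of any of ring2, cup, bowl, sauce from where it was at the start of the episode above 0.025 m).
It also fails if it takes over 64 s, if anything falls off the work surface, if the arm or the gripper's body presses on something with over 40 N, if the wrist force passes 120 N, or if a joint passes its speed limit or range.

## Working session

There is one attempt and no reset: what is moved stays moved. The work goes in short steps, Python scripts to look and compute and a tool call to move; the robot and the scene stay as the last step left them, time stands still between calls to the robot, and variables do not carry over. Pictures are saved under pics/ and viewed, and the job is handed in when it is done.

Besides the shell and the picture viewer there is one more tool, called after "Request:" as name(argument=value, ...) on one line, values as JSON. apply_moves: Moves the arm, as the interface text tells. Its arguments: {"type":"object","properties":{"series":{"type":"array"},"force":{"type":"number"}},"required":["series"]}

```bash
ls; mkdir -p pics
python3 - <<'E'
from rig import env, viewer
import cv2
s=env.sense(); print(s); print(env.grasp_offset)
for n in ("scene","side","wrist"):
    im=viewer.grab_frame(n); cv2.imwrite(f"pics/{n}0.png",im[:,:,::-1]); print(n,viewer.camera_info(n))
E
```

```text
pics
{'t': 0.0, 'q': array([-1.38541873e+00,  1.31161179e-01,  1.48929726e+00,  4.44441512e-06,
        1.52298196e+00, -8.53991287e-02]), 'qvel': array([ 0.00170862, -0.00024219,  0.00072685, -0.0012838 , -0.00068197,
        0.00021078]), 'tau': array([-2.52700760e-03, -5.69387269e+01, -5.00570834e+01, -4.61369964e-04,
        1.44603668e-02,  3.25779058e-05]), 'eef_pos': array([ 0.16043409, -0.57772017,  0.30283441]), 'orientation': array([-9.22830165e-04,  9.90848579e-01,  1.34974963e-01, -4.39476910e-05]), 'ft_force': array([-0.23059765,  0.55608804, -0.08875719]), 'moment': array([ 0.01088616,  0.00735179, -0.03965114]), 'opening': 0.08537777970364331}
0.0539
scene {'fx': 432.1547547388211, 'fy': 432.1547547388211, 'cx': 258.28023924430585, 'cy': 189.02045096336713, 'R': array([[ 4.57828632e-01,  8.89040367e-01,  4.12357245e-04],
       [ 7.38674702e-01, -3.80136722e-01, -5.56646888e-01],
       [-4.94724801e-01,  2.55153481e-01, -8.30749103e-01]]), 't': array([-0.26305595, -0.34436301,  1.5836313 ])}
side {'fx': 488.7258117248932, 'fy': 488.7258117248932, 'cx': 256.5219040439981, 'cy': 188.4996841204795, 'R': array([[-0.67721061, -0.73566051,  0.01376262],
       [-0.39277252,  0.34562271, -0.85221751],
       [ 0.62218609, -0.58253632, -0.5230066 ]]), 't': array([0.38823005, 0.37102627, 0.95514598])}
wrist {'fx': 296.732884525159, 'fy': 296.732884525159, 'cx': 258.5274868484997, 'cy': 194.87931178860234, 'R': array([[ 2.66992178e-01, -9.63698574e-01, -4.84821598e-04],
       [-9.20083784e-01, -2.55058293e-01,  2.97306403e-01],
       [-2.86637415e-01, -7.89324076e-02, -9.54782000e-01]]), 't': array([-0.59935521, -0.0391888 ,  0.37845686])}
```

View pics/scene0.png

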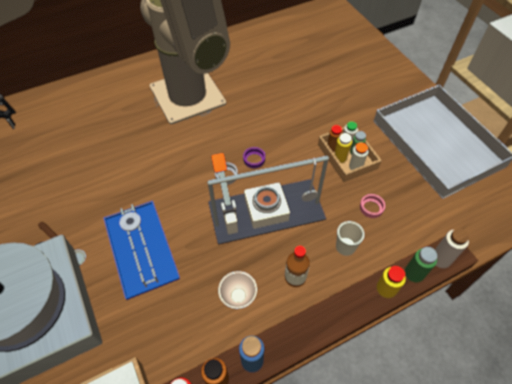

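View pics/side0.png

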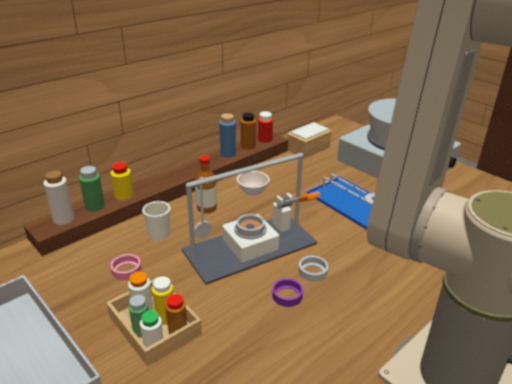

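View pics/wrist0.png

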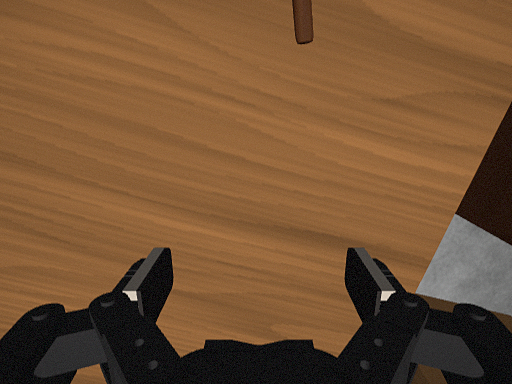

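Scene view: stand plate around (267,210) with copper disc at (267,200), orange lever pad (219,163), and blue tray at (141,248) with the silver base at (130,219). ring2 is the grey ring near (229,171). Look-alikes for the base/ring are the purple ring (254,157), the pink ring (372,205) and the silver base (130,219). Next I'll crop close and measure.

```bash
cat > h.py <<'E'
import numpy as np, cv2
from rig import env, viewer
def ray(ci,u,v):
    d=ci['R'].T@np.array([(u-ci['cx'])/ci['fx'],(v-ci['cy'])/ci['fy'],1.]); c=-ci['R'].T@ci['t']; return c,d/np.linalg.norm(d)
def plane(ci,u,v,z):
    c,d=ray(ci,u,v); return c+d*(z-c[2])/d[2]
def proj(ci,X):
    p=ci['R']@np.asarray(X,float)+ci['t']; return np.array([ci['fx']*p[0]/p[2]+ci['cx'],ci['fy']*p[1]/p[2]+ci['cy']])
def tri(*obs):
    A=np.zeros((3,3));b=np.zeros(3)
    for ci,u,v in obs:
        c,d=ray(ci,u,v);P=np.eye(3)-np.outer(d,d);A+=P;b+=P@c
    return np.linalg.solve(A,b)
def Rq(q):
    from scipy.spatial.transform import Rotation as R
    return R.from_quat([q[1],q[2],q[3],q[0]]).as_matrix()
E
python3 - <<'E'
from h import *
S=cv2.imread('pics/scene0.png');D=cv2.imread('pics/side0.png')
ci=viewer.camera_info('scene');cd=viewer.camera_info('side')
def blobs(im,c,lo,hi,z,amin,name):
    m=cv2.inRange(cv2.cvtColor(im,cv2.COLOR_BGR2HSV),lo,hi)
    if amin>800: m=cv2.morphologyEx(m,cv2.MORPH_CLOSE,np.ones((5,5)))
    cs,_=cv2.findContours(m,cv2.RETR_EXTERNAL,cv2.CHAIN_APPROX_NONE)
    for k in cs:
        if cv2.contourArea(k)<amin: continue
        p=k[:,0,:].astype(float); M=cv2.moments(k)
        W=np.array([plane(c,u,v,z)[:2] for u,v in p])*1000
        print(name,'px',(M['m10']/M['m00'],M['m01']/M['m00']),'rect',cv2.minAreaRect(W.astype(np.float32)),cv2.contourArea(k))
blobs(S,ci,(100,150,80),(125,255,255),0.012,1500,'tray sc')
blobs(D,cd,(100,150,80),(125,255,255),0.012,1500,'tray sd')
blobs(S,ci,(5,190,180),(14,255,255),0.18,40,'orange sc')
blobs(D,cd,(5,190,180),(14,255,255),0.18,40,'orange sd')
blobs(S,ci,(100,20,30),(130,120,110),0.012,700,'plate sc')
blobs(D,cd,(100,20,30),(130,120,110),0.012,700,'plate sd')
cv2.imwrite('pics/c1.png',cv2.resize(S[140:250,190:340],None,fx=5,fy=5,interpolation=cv2.INTER_CUBIC))
cv2.imwrite('pics/c2.png',cv2.resize(D[150:280,180:330],None,fx=4.6,fy=4.6,interpolation=cv2.INTER_CUBIC))
cv2.imwrite('pics/c3.png',cv2.resize(S[195:300,95:190],None,fx=5.5,fy=5.5,interpolation=cv2.INTER_CUBIC))
E
```

```text
tray sc px (141.45306638750762, 253.07820814795426) rect ((517.6948852539062, -349.43212890625), (145.2223663330078, 267.0925598144531), 86.23001098632812) 3821.0
orange sc px (218.4874551971326, 161.73835125448028) rect ((466.60546875, -66.5904769897461), (35.19624710083008, 60.88800811767578), 75.08087158203125) 186.0
orange sc px (361.4914841849148, 146.91484184914842) rect ((602.57861328125, 312.6192626953125), (30.030609130859375, 28.979175567626953), 62.77265548706055) 68.5
plate sc px (272.93050157320005, 213.23635017582822) rect ((573.7113647460938, 26.550338745117188), (320.2815856933594, 141.5115509033203), 77.34960174560547) 1801.0
plate sd px (239.3854222222222, 253.41093333333333) rect ((567.8262939453125, 29.71234130859375), (319.26824951171875, 139.2143096923828), 77.07319641113281) 1875.0
```

View pics/c1.png

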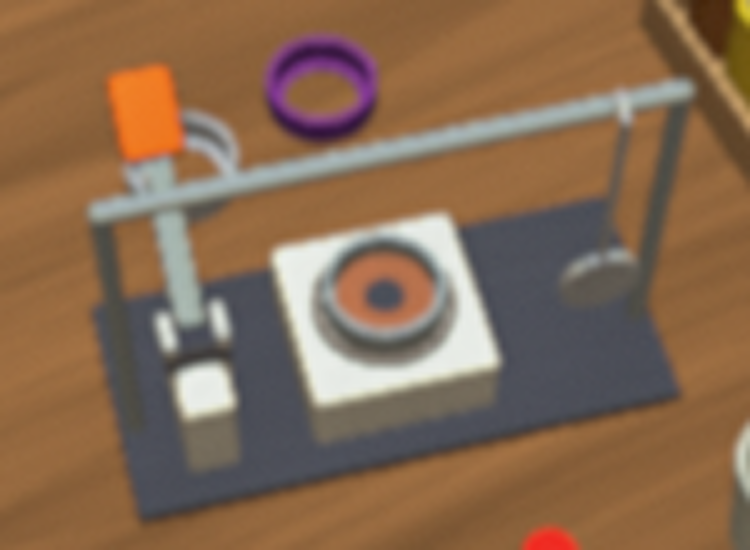

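View pics/c2.png

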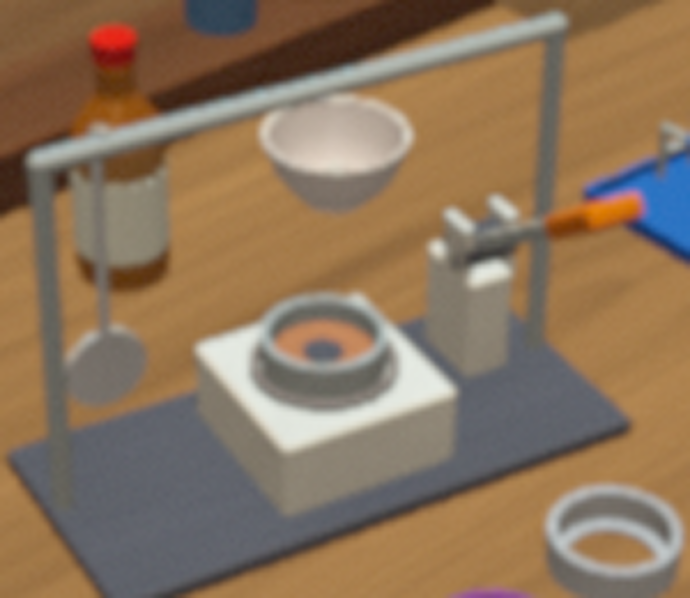

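View pics/c3.png

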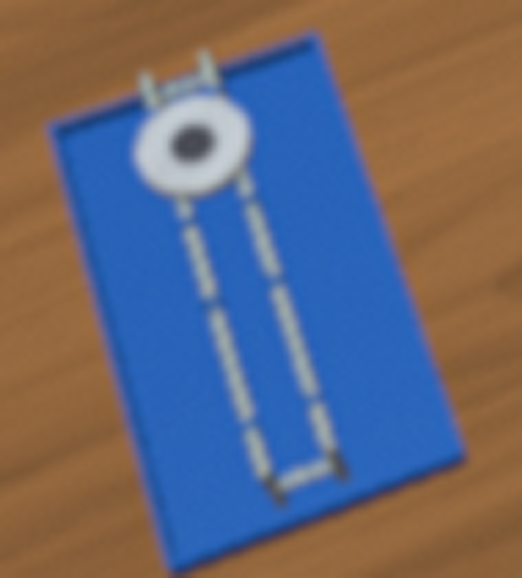

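Run:
```python
from h import *
ci=viewer.camera_info('scene');cd=viewer.camera_info('side')
f=lambda x,y,s,ox,oy:((x+.5)/s-.5+ox,(y+.5)/s-.5+oy)
A=lambda x,y:f(x,y,5,190,140); B=lambda x,y:f(x,y,4.6,180,150); C=lambda x,y:f(x,y,5.5,95,195)
print('spot sc',plane(ci,*A(384,294),.07),'sd',plane(cd,*B(322,350),.07),'tri',tri((ci,*A(384,294)),(cd,*B(322,350))))
# block top corners scene
c=[plane(ci,*A(*p),.06)*1e3 for p in [(272,250),(447,214),(500,362),(315,405)]]
print('block',np.round(c,0),np.mean(c,0))
c2=[plane(cd,*B(*p),.06)*1e3 for p in [(196,350),(355,297),(455,392),(285,448)]]
print('block sd',np.round(c2,0),np.mean(c2,0))
# rail ends
e=[tri((ci,*A(97,213)),(cd,*B(558,25))),tri((ci,*A(686,90)),(cd,*B(40,160)))]
print('rail',e, np.mean(e,0), np.degrees(np.arctan2(*(e[1]-e[0])[[1,0]]))-90)
# pad corners (top)
p=[plane(ci,*A(*q),.184)*1e3 for q in [(110,77),(168,66),(184,148),(128,160)]]
print('pad',np.round(p,0),np.mean(p,0))
# plate corners scene
p=[plane(ci,*A(*q),.012)*1e3 for q in [(96,312),(142,515),(680,395),(610,200)]]
print('plate',np.round(p,0),np.mean(p,0))
# rack
for n,q,z in [('tray',[(48,126),(318,36),(466,460),(172,572)],.012),('free gaps',[(212,305),(250,425),(280,280),(318,403)],.048),('base2',[(193,143)],.054)]:
    p=[plane(ci,*C(*k),z)*1e3 for k in q]; print(n,np.round(p,0).tolist(),np.mean(p,0))
w=[plane(ci,*C(*k),.048)*1e3 for k in [(184,208),(262,478),(246,185),(332,448)]]; print('wires',np.round(w,0))
for a,b in((0,1),(2,3)): print(np.degrees(np.arctan2(*(w[b]-w[a])[[1,0]])))
```

```text
spot sc [0.57038138 0.02855594 0.07      ] sd [0.57215162 0.02655576 0.07      ] tri [0.57094563 0.02796992 0.07129848]
block [[507. -13.  60.]
 [532.  92.  60.]
 [636.  69.  60.]
 [613. -38.  60.]] [571.9264344   27.58433288  60.        ]
block sd [[630.  71.  60.]
 [609. -33.  60.]
 [504. -11.  60.]
 [529.  91.  60.]] [568.04618217  29.54393641  60.        ]
rail [array([ 0.55021864, -0.12792692,  0.23019334]), array([0.62007732, 0.17574774, 0.23192055])] [0.58514798 0.02391041 0.23105694] -12.955184250604319
pad [[439. -75. 184.]
 [446. -44. 184.]
 [502. -59. 184.]
 [495. -90. 184.]] [470.56108954 -66.98360451 184.        ]
plate [[ 469. -115.   12.]
 [ 607. -146.   12.]
 [ 681.  169.   12.]
 [ 541.  206.   12.]] [574.7160579  28.4858412  12.       ]
tray [[376.0, -415.0, 12.0], [388.0, -266.0, 12.0], [657.0, -284.0, 12.0], [646.0, -431.0, 12.0]] [ 516.96401266 -349.07431239   12.        ]
free gaps [[540.0, -367.0, 48.0], [609.0, -371.0, 48.0], [542.0, -333.0, 48.0], [613.0, -338.0, 48.0]] [ 576.00111617 -352.28581247   48.        ]
base2 [[450.0, -347.0, 54.0]] [ 449.86248405 -346.74545781   54.        ]
wires [[ 481. -363.   48.]
 [ 638. -375.   48.]
 [ 482. -330.   48.]
 [ 639. -340.   48.]]
-4.276372963060414
-3.431167488348143
```

Stand measured at about (0.571, 0.028), yaw −12.8°. Rack at (0.517, −0.349), yaw −3.9°, free place (0.577, −0.353), with the different cues agreeing to within a few mm. The close crop confirms the copper disc with its dark spot, sitting in the stand's ring at (267,199). 

First I'll align the tool's y with the stand's y and shut the fingers.

Request:
apply_moves(series=[{"claw": -1, "xyz": [0, 0, -10], "twist": 7.1}, {"claw": -1, "xyz": [0, 0, 0], "twist": 7.1}, {"claw": -1, "xyz": [0, 0, 0], "twist": 7.1}, {"claw": -1, "xyz": [0, 0, 0], "twist": 7.1}, {"claw": -1, "xyz": [0, 0, 0], "twist": 0}], force=60)

```text
t: 0.57
eef_pos: [0.1603, -0.5768, 0.311]
orientation: [-0.003, 0.993, -0.118, -0.001]
ft_force: [-0.2, 0.5, 0.3]
opening: 0.0253
```

```bash
cat >> h.py <<'E'
def go(target,gp=0.0):
    "print remaining shift in tool axes (mm) for tool point gp ahead of TCP to reach target"
    s=env.sense();R=Rq(s['orientation']);p=s['eef_pos']+R[:,2]*gp
    d=R.T@(np.array(target)-p)*1e3
    ya=np.degrees(np.arctan2(R[1,1],R[0,1])); za=R[:,2]
    print('t %.2f'%s['t'],'tcp',np.round(s['eef_pos'],4),'pt',np.round(p,4),'shift',np.round(d,1),'|',round(np.linalg.norm(d),1),'y az',round(ya,1),'yz',round(R[2,1],3),'lean',round(np.degrees(np.arccos(-za[2])),1),'leanaz',round(np.degrees(np.arctan2(za[1],za[0])),1),'F',np.round(s['ft_force'],1),'open',round(s['opening'],4),'q',np.round(s['q'],2))
E
python3 -c "
from h import *
go([.458,-.064,.30])"
```

```text
t 0.57 tcp [ 0.1603 -0.5768  0.311 ] pt [ 0.1603 -0.5768  0.311 ] shift [ 169.  -568.3   13.7] | 593.1 y az -103.6 yz -0.006 lean 0.3 leanaz 100.5 F [-0.2  0.5  0.3] open 0.0253 q [-1.39  0.13  1.48  0.    1.54  0.42]
```

Request:
apply_moves(series=[{"claw": -1, "xyz": [12, -39, 0], "twist": 0}, {"claw": -1, "xyz": [12, -39, 0], "twist": 0}, {"claw": -1, "xyz": [12, -39, 0], "twist": 0}, {"claw": -1, "xyz": [12, -39, 0], "twist": 0}, {"claw": -1, "xyz": [12, -39, 0], "twist": 0}])

```text
t: 0.98
eef_pos: [0.261, -0.3999, 0.3065]
orientation: [-0.005, 0.994, -0.113, -0.003]
ft_force: [0.7, 0.5, 1.6]
opening: 0.0001
```

Request:
apply_moves(series=[{"claw": -1, "xyz": [12, -39, 0], "twist": 0}, {"claw": -1, "xyz": [12, -39, 0], "twist": 0}, {"claw": -1, "xyz": [12, -39, 0], "twist": 0}, {"claw": -1, "xyz": [12, -39, 0], "twist": 0}, {"claw": -1, "xyz": [12, -39, 0], "twist": 0}])

```text
t: 1.4
eef_pos: [0.3613, -0.2171, 0.3071]
orientation: [-0.006, 0.995, -0.102, -0.003]
ft_force: [0.7, 0.6, 0.4]
opening: 0.0002
```

```bash
python3 -c "
from h import *
go([.458,-.064,.30])"
```

```text
t 1.40 tcp [ 0.3613 -0.2171  0.3071] pt [ 0.3613 -0.2171  0.3071] shift [  63.6 -169.5    8.5] | 181.2 y az -101.7 yz -0.011 lean 0.7 leanaz 109.2 F [0.7 0.6 0.4] open 0.0002 q [-0.67 -0.37  1.94  0.01  1.58  1.11]
```

Request:
apply_moves(series=[{"claw": -1, "xyz": [14, -38, 0], "twist": 0}, {"claw": -1, "xyz": [14, -38, 0], "twist": 0}, {"claw": -1, "xyz": [14, -38, 0], "twist": 0}, {"claw": -1, "xyz": [14, -38, 0], "twist": 0}, {"claw": -1, "xyz": [8, -20, 0], "twist": 0}])

```text
t: 1.82
eef_pos: [0.4589, -0.0517, 0.309]
orientation: [-0.006, 0.996, -0.089, -0.001]
ft_force: [0.3, -0.4, 0.2]
opening: 0.0001
```

Run:
```python
from h import *
go([.458,-.064,.257])
for n in('side','wrist'):
    cv2.imwrite(f'pics/{n}1.png',viewer.grab_frame(n)[:,:,::-1])
go([.458,-.064,.257])
```

```text
t 1.82 tcp [ 0.4589 -0.0517  0.309 ] pt [ 0.4589 -0.0517  0.309 ] shift [ 1.5 12.9 51.9] | 53.5 y az -100.3 yz -0.012 lean 0.7 leanaz 96.4 F [ 0.3 -0.4  0.2] open 0.0001 q [-0.23 -0.25  1.85  0.01  1.55  1.52]
t 1.92 tcp [ 0.4588 -0.052   0.3088] pt [ 0.4588 -0.052   0.3088] shift [ 1.5 12.6 51.6] | 53.2 y az -100.1 yz -0.011 lean 0.7 leanaz 99.6 F [-0.6 -0.4 -1.3] open 0.0001 q [-0.23 -0.25  1.85  0.01  1.55  1.52]
```

View pics/wrist1.png

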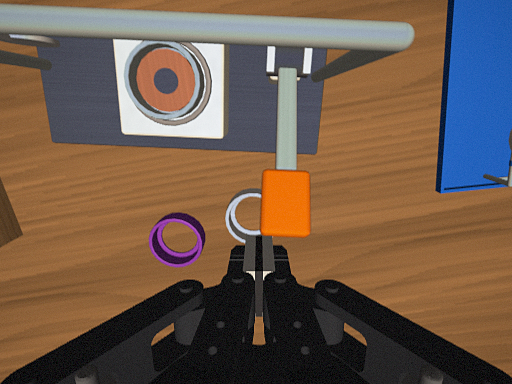

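View pics/side1.png

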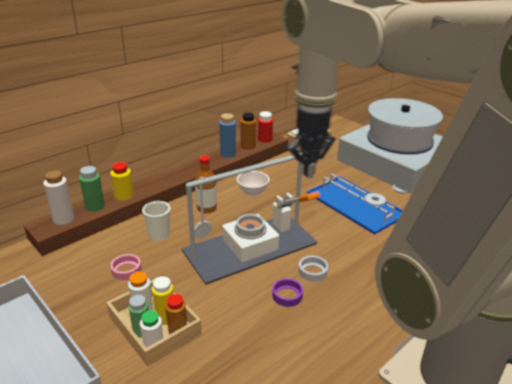

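Run:
```python
from h import *
cw=viewer.camera_info('wrist');ci=viewer.camera_info('scene');cd=viewer.camera_info('side')
print('pad wrist',plane(cw,286,203,.184),'spot',plane(cw,166,81,.07), plane(cw,177,83,.06))
print('tri spot',tri((ci,266.4,198.4),(cd,249.6,225.7),(cw,166,81)))
print('tri pad',tri((ci,218.6,162.2),(cw,286,203)))
print('block',[np.round(plane(cw,u,v,.06)*1e3) for u,v in[(114,39),(228,39),(226,138),(122,137)]])
go([.460,-.065,.26])
```

```text
pad wrist [ 0.46351378 -0.0711021   0.184     ] spot [0.56752353 0.0222847  0.07      ] [0.56486841 0.01472443 0.06      ]
tri spot [0.56992474 0.02609801 0.06975301]
tri pad [ 0.46294817 -0.06885849  0.17680767]
block [array([614.,  65.,  60.]), array([595., -44.,  60.]), array([503., -22.,  60.]), array([523.,  86.,  60.])]
t 1.92 tcp [ 0.4588 -0.052   0.3088] pt [ 0.4588 -0.052   0.3088] shift [ 3.6 13.2 48.6] | 50.5 y az -100.1 yz -0.011 lean 0.7 leanaz 99.6 F [-0.6 -0.4 -1.3] open 0.0001 q [-0.23 -0.25  1.85  0.01  1.55  1.52]
```

Request:
apply_moves(series=[{"claw": -1, "xyz": [3, 15, 10], "twist": 2.4}, {"claw": -1, "xyz": [0, 0, 25], "twist": 0}, {"claw": -1, "xyz": [0, 0, 10], "twist": 0}, {"claw": -1, "xyz": [0, 0, 5], "twist": 0}, {"claw": -1, "xyz": [0, 0, 5], "twist": 0}])

```text
t: 2.33
eef_pos: [0.4591, -0.0708, 0.2523]
orientation: [-0.005, 0.994, -0.106, -0.0]
ft_force: [-0.4, 2.3, 7.1]
opening: -0.0
```

Run:
```python
from h import *
go([.446,-.064,.175])
cv2.imwrite('pics/wrist2.png',viewer.grab_frame('wrist')[:,:,::-1])
```

```text
t 2.33 tcp [ 0.4591 -0.0708  0.2523] pt [ 0.4591 -0.0708  0.2523] shift [-14.1  -3.1  77.3] | 78.7 y az -102.2 yz -0.009 lean 0.5 leanaz 87.4 F [-0.4  2.3  7.1] open -0.0 q [-0.27 -0.21  1.92  0.01  1.44  1.51]
```

View pics/wrist2.png

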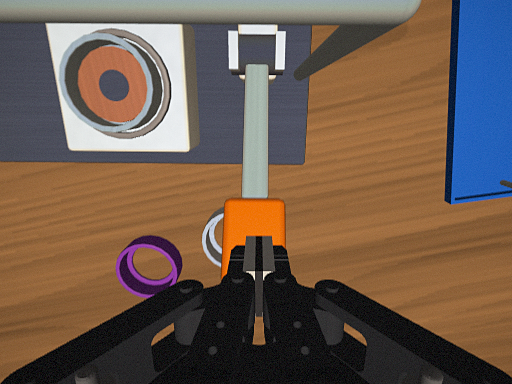

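The fingertips rest on the orange pad, centred sideways (pad 224–286, fingers at 258), with about 7 N of contact. Now I press it down.

Request:
apply_moves(series=[{"claw": -1, "xyz": [-3, 0, 14], "twist": 0}, {"claw": -1, "xyz": [-3, 0, 14], "twist": 0}, {"claw": -1, "xyz": [-3, 0, 14], "twist": 0}, {"claw": -1, "xyz": [-2, 0, 12], "twist": 0}, {"claw": -1, "xyz": [-2, 0, 10], "twist": 0}])

```text
t: 2.8
eef_pos: [0.4498, -0.0721, 0.195]
orientation: [-0.004, 0.994, -0.108, 0.006]
ft_force: [-1.9, 3.6, 7.7]
opening: 0.0001
```

Run:
```python
from h import *
go([.446,-.064,.175])
```

```text
t 2.80 tcp [ 0.4498 -0.0721  0.195 ] pt [ 0.4498 -0.0721  0.195 ] shift [-5.7 -6.9 19.9] | 21.9 y az -102.4 yz -0.009 lean 0.9 leanaz 24.8 F [-1.9  3.6  7.7] open 0.0001 q [-0.28 -0.2   2.01  0.01  1.32  1.51]
```

Request:
apply_moves(series=[{"claw": -1, "xyz": [-2, 0, 10], "twist": 0}, {"claw": -1, "xyz": [-2, 0, 8], "twist": 0}, {"claw": -1, "xyz": [0, 0, 5], "twist": 0}, {"claw": -1, "xyz": [0, 0, 4], "twist": 0}, {"claw": -1, "xyz": [0, 0, 3], "twist": 0}])

```text
t: 3.22
eef_pos: [0.4478, -0.0727, 0.1743]
orientation: [-0.006, 0.994, -0.109, 0.009]
ft_force: [-9.4, 4.9, 19.4]
opening: -0.0001
```

Run:
```python
from h import *
go([.446,-.064,.175])
cv2.imwrite('pics/side3.png',cv2.resize(viewer.grab_frame('side')[130:290,170:340,::-1],None,fx=3.5,fy=3.5,interpolation=cv2.INTER_CUBIC))
cv2.imwrite('pics/wrist3.png',viewer.grab_frame('wrist')[:,:,::-1])
```

```text
t 3.22 tcp [ 0.4478 -0.0727  0.1743] pt [ 0.4478 -0.0727  0.1743] shift [-3.6 -8.1 -0.6] | 8.9 y az -102.5 yz -0.013 lean 1.2 leanaz 26.3 F [-9.4  4.9 19.4] open -0.0001 q [-0.28 -0.19  2.04  0.01  1.27  1.5 ]
```

View pics/side3.png

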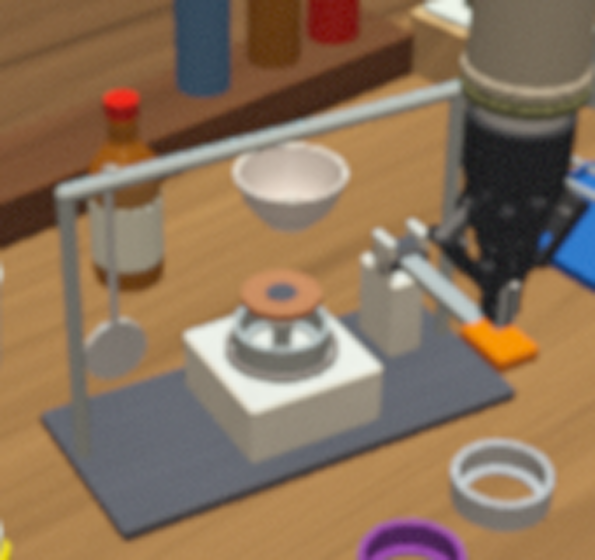

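View pics/wrist3.png

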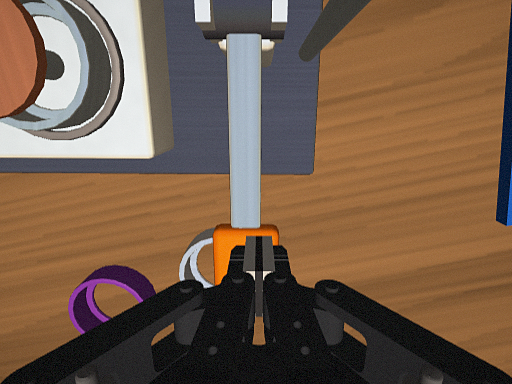

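The lever is level at its stop (19 N), and the copper disc stands on the pusher above the seated ring (side crop 281,292). I'll hold briefly, then rise straight up.

Request:
apply_moves(series=[{"claw": -1, "xyz": [0, 0, 1], "twist": 0}, {"claw": -1, "xyz": [0, 0, 1], "twist": 0}, {"claw": -1, "xyz": [0, 0, -15], "twist": 0}, {"claw": -1, "xyz": [0, 0, -40], "twist": 0}, {"claw": -1, "xyz": [0, 0, -41], "twist": 0}])

```text
t: 3.73
eef_pos: [0.4412, -0.0752, 0.2643]
orientation: [-0.007, 0.994, -0.11, 0.002]
ft_force: [1.2, -0.9, 0.3]
opening: -0.0001
```

Request:
apply_moves(series=[{"claw": 1, "xyz": [0, 0, -41], "twist": 0}, {"claw": 1, "xyz": [0, 0, -41], "twist": 0}, {"claw": 1, "xyz": [0, 0, -41], "twist": 0}, {"claw": 1, "xyz": [0, 0, -41], "twist": 0}, {"claw": 1, "xyz": [0, 0, -41], "twist": 0}])

```text
t: 4.15
eef_pos: [0.4367, -0.0801, 0.4735]
orientation: [-0.006, 0.994, -0.111, -0.001]
ft_force: [1.1, -0.4, 0.6]
opening: 0.0604
```

Run:
```python
from h import *
go([.85,-.16,.45])
```

```text
t 4.15 tcp [ 0.4367 -0.0801  0.4735] pt [ 0.4367 -0.0801  0.4735] shift [420.8 -13.   22.5] | 421.6 y az -102.8 yz -0.013 lean 0.7 leanaz 89.8 F [ 1.1 -0.4  0.6] open 0.0604 q [-0.31 -0.29  1.58  0.01  1.86  1.49]
```

The row format has no tilt command, so I'll see how the controller behaves at its reach limit. It may trade orientation there, and the stretch direction is along the stand's x.

Request:
apply_moves(series=[{"claw": 1, "xyz": [41, 2, 0], "twist": 0}, {"claw": 1, "xyz": [41, 2, 0], "twist": 0}, {"claw": 1, "xyz": [41, 2, 0], "twist": 0}, {"claw": 1, "xyz": [41, 2, 0], "twist": 0}, {"claw": 1, "xyz": [41, 2, 0], "twist": 0}])

```text
t: 4.57
eef_pos: [0.6347, -0.139, 0.499]
orientation: [-0.002, 0.994, -0.112, 0.016]
ft_force: [0.2, -1.1, 0.9]
opening: 0.0851
```

Request:
apply_moves(series=[{"claw": 1, "xyz": [41, 0, 0], "twist": 0}, {"claw": 1, "xyz": [41, 0, 0], "twist": 0}, {"claw": 1, "xyz": [41, 0, 0], "twist": 0}, {"claw": 1, "xyz": [41, 0, 0], "twist": 0}, {"claw": 1, "xyz": [41, 0, 0], "twist": 0}])

```text
t: 4.98
eef_pos: [0.775, -0.1759, 0.5026]
orientation: [-0.002, 0.993, -0.114, 0.018]
ft_force: [0.7, -0.4, 0.0]
opening: 0.0857
```

Run:
```python
from h import *
go([.95,-.18,.45])
```

```text
t 4.98 tcp [ 0.775  -0.1759  0.5026] pt [ 0.775  -0.1759  0.5026] shift [169.5 -35.1  58.7] | 182.8 y az -103.0 yz -0.008 lean 2.0 leanaz -0.6 F [ 0.7 -0.4  0. ] open 0.0857 q [-0.29  0.85  0.18  0.01  2.08  1.51]
```

Request:
apply_moves(series=[{"claw": 1, "xyz": [41, 0, 0], "twist": 0}, {"claw": 1, "xyz": [41, 0, 0], "twist": 0}, {"claw": 1, "xyz": [41, 0, 0], "twist": 0}, {"claw": 1, "xyz": [41, 0, 0], "twist": 0}, {"claw": 1, "xyz": [41, 0, 0], "twist": 0}])

```text
t: 5.4
eef_pos: [0.848, -0.1988, 0.4181]
orientation: [0.001, 0.992, -0.116, 0.055]
ft_force: [-0.2, 0.4, 0.2]
opening: 0.0855
```

Run:
```python
from h import *
go([.95,-.18,.45])
```

```text
t 5.40 tcp [ 0.848  -0.1988  0.4181] pt [ 0.848  -0.1988  0.4181] shift [ 97.9 -42.  -20.9] | 108.5 y az -103.3 yz -0.01 lean 6.3 leanaz -8.1 F [-0.2  0.4  0.2] open 0.0855 q [-0.29  1.05  0.02  0.02  1.95  1.52]
```

Pushing past the limit does lean the tool the right way: 6.3° so far at azimuth −8°. I'll keep pushing with some upward component to hold the height.

Request:
apply_moves(series=[{"claw": 1, "xyz": [36, 0, -18], "twist": 0}, {"claw": 1, "xyz": [36, 0, -18], "twist": 0}, {"claw": 1, "xyz": [36, 0, -18], "twist": 0}, {"claw": 1, "xyz": [36, 0, -18], "twist": 0}, {"claw": 1, "xyz": [36, 0, -18], "twist": 0}])

```text
t: 5.82
eef_pos: [0.8682, -0.208, 0.4614]
orientation: [0.009, 0.985, -0.116, 0.123]
ft_force: [0.0, -0.1, -0.3]
opening: 0.0856
```

Run:
```python
from h import *
go([.95,-.18,.45])
```

```text
t 5.82 tcp [ 0.8682 -0.208   0.4614] pt [ 0.8682 -0.208   0.4614] shift [ 67.9 -46.1  29.4] | 87.2 y az -103.4 yz -0.01 lean 14.2 leanaz -11.1 F [ 0.  -0.1 -0.3] open 0.0856 q [-0.3   1.01  0.02  0.03  1.86  1.52]
```

Request:
apply_moves(series=[{"claw": 1, "xyz": [38, 0, -14], "twist": 0}, {"claw": 1, "xyz": [38, 0, -14], "twist": 0}, {"claw": 1, "xyz": [38, 0, -14], "twist": 0}, {"claw": 1, "xyz": [38, 0, -14], "twist": 0}, {"claw": 1, "xyz": [38, 0, -14], "twist": 0}])

```text
t: 6.23
eef_pos: [0.887, -0.2129, 0.5258]
orientation: [0.02, 0.972, -0.115, 0.205]
ft_force: [-0.1, 0.0, -1.3]
opening: 0.0852
```

Run:
```python
from h import *
go([.95,-.18,.45])
```

```text
t 6.23 tcp [ 0.887  -0.2129  0.5258] pt [ 0.887  -0.2129  0.5258] shift [ 18.4 -45.9  91.4] | 103.9 y az -103.4 yz -0.009 lean 23.8 leanaz -12.2 F [-0.1  0.  -1.3] open 0.0852 q [-0.3   0.95  0.02  0.04  1.75  1.52]
```

Request:
apply_moves(series=[{"claw": 1, "xyz": [40, 0, -6], "twist": 0}, {"claw": 1, "xyz": [40, 0, -6], "twist": 0}, {"claw": 1, "xyz": [40, 0, -6], "twist": 0}, {"claw": 1, "xyz": [40, 0, -6], "twist": 0}, {"claw": 1, "xyz": [40, 0, -6], "twist": 0}])

```text
t: 6.65
eef_pos: [0.9144, -0.2192, 0.5719]
orientation: [0.029, 0.951, -0.113, 0.285]
ft_force: [0.2, -0.9, 0.1]
opening: 0.0853
```

Run:
```python
from h import *
go([.45,.056,.35])
```

```text
t 6.65 tcp [ 0.9144 -0.2192  0.5719] pt [ 0.9144 -0.2192  0.5719] shift [-553.4 -158.5  -96.3] | 583.6 y az -103.3 yz -0.009 lean 33.3 leanaz -12.6 F [ 0.2 -0.9  0.1] open 0.0853 q [-0.3   0.92  0.02  0.05  1.62  1.52]
```

The tool now leans 33.3° at azimuth −12.6°, with the jaw axis along the stand's y. I'll retract to the front of the stand at a safe height.

Request:
apply_moves(series=[{"claw": 1, "xyz": [-39, -11, -7], "twist": 0}, {"claw": 1, "xyz": [-39, -11, -7], "twist": 0}, {"claw": 1, "xyz": [-39, -11, -7], "twist": 0}, {"claw": 1, "xyz": [-39, -11, -7], "twist": 0}, {"claw": 1, "xyz": [-39, -11, -7], "twist": 0}])

```text
t: 7.07
eef_pos: [0.8336, -0.1694, 0.5362]
orientation: [0.03, 0.95, -0.114, 0.289]
ft_force: [0.3, 0.2, 1.9]
opening: 0.0858
```

Run:
```python
from h import *
go([.45,.056,.35])
```

```text
t 7.07 tcp [ 0.8336 -0.1694  0.5362] pt [ 0.8336 -0.1694  0.5362] shift [-458.  -127.9  -80.7] | 482.4 y az -103.5 yz -0.009 lean 33.8 leanaz -12.7 F [0.3 0.2 1.9] open 0.0858 q [-0.27  0.4   0.84  0.03  1.31  1.54]
```

Request:
apply_moves(series=[{"claw": 1, "xyz": [-39, -11, -7], "twist": 0}, {"claw": 1, "xyz": [-39, -11, -7], "twist": 0}, {"claw": 1, "xyz": [-39, -11, -7], "twist": 0}, {"claw": 1, "xyz": [-39, -11, -7], "twist": 0}, {"claw": 1, "xyz": [-39, -11, -7], "twist": 0}])

```text
t: 7.48
eef_pos: [0.6691, -0.0733, 0.4609]
orientation: [0.03, 0.948, -0.114, 0.296]
ft_force: [-0.1, 0.2, 0.4]
opening: 0.0852
```

Request:
apply_moves(series=[{"claw": 1, "xyz": [-39, -11, -7], "twist": 0}, {"claw": 1, "xyz": [-39, -11, -7], "twist": 0}, {"claw": 1, "xyz": [-39, -11, -7], "twist": 0}, {"claw": 1, "xyz": [-39, -11, -7], "twist": 0}, {"claw": 1, "xyz": [-39, -11, -7], "twist": 0}])

```text
t: 7.9
eef_pos: [0.5037, 0.0243, 0.3812]
orientation: [0.029, 0.946, -0.114, 0.303]
ft_force: [-0.5, 0.6, 1.1]
opening: 0.0854
```

Run:
```python
from h import *
go([.45,.056,.30])
cv2.imwrite('pics/wrist4.png',viewer.grab_frame('wrist')[:,:,::-1])
cw=viewer.camera_info('wrist')
for z in(.09,.11): print(z,proj(cw,[.57,.026,z]))
```

```text
t 7.90 tcp [0.5037 0.0243 0.3812] pt [0.5037 0.0243 0.3812] shift [-95.9 -17.1  31.8] | 102.4 y az -103.5 yz -0.014 lean 35.4 leanaz -12.4 F [-0.5  0.6  1.1] open 0.0854 q [ 0.03 -0.63  2.08 -0.16  1.09  1.87]
0.09 [248.13215001 248.40852885]
0.11 [247.39514308 246.28812581]
```

View pics/wrist4.png

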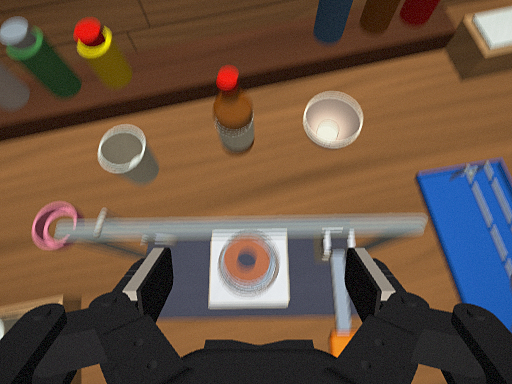

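Request:
apply_moves(series=[{"claw": 1, "xyz": [-38, -6, 12], "twist": 0}, {"claw": 1, "xyz": [-38, -6, 12], "twist": 0}, {"claw": 1, "xyz": [-19, -5, 8], "twist": 0}, {"claw": 1, "xyz": [0, 0, 0], "twist": 0}, {"claw": 1, "xyz": [0, 0, 0], "twist": 0}])

```text
t: 8.37
eef_pos: [0.4451, 0.0588, 0.2978]
orientation: [0.027, 0.946, -0.112, 0.303]
ft_force: [0.1, -0.4, 0.5]
opening: 0.0855
```

Run:
```python
from h import *
go([.57,.026,.107],.054)
W=viewer.grab_frame('wrist')[:,:,::-1].copy();cw=viewer.camera_info('wrist')
cv2.imwrite('pics/wrist5.png',W)
S=viewer.grab_frame('scene')[:,:,::-1].copy();D=viewer.grab_frame('side')[:,:,::-1].copy()
cv2.imwrite('pics/s5.png',cv2.resize(S[140:240,200:330],None,fx=5,fy=5,interpolation=cv2.INTER_CUBIC))
cv2.imwrite('pics/d5.png',cv2.resize(D[130:290,170:340],None,fx=3.5,fy=3.5,interpolation=cv2.INTER_CUBIC))
# copper mask
obs=[]
for n,im,roi in(('wrist',W,None),('scene',S,(245,180,290,215)),('side',D,(225,195,275,235))):
    m=cv2.inRange(cv2.cvtColor(im,cv2.COLOR_BGR2HSV),(3,90,90),(13,200,230))
    if roi: k=np.zeros_like(m);k[roi[1]:roi[3],roi[0]:roi[2]]=1;m=m*k
    cs,_=cv2.findContours(m,0,1)
    for c in sorted(cs,key=cv2.contourArea)[-3:]: 
        if len(c)>5: print(n,cv2.contourArea(c),cv2.fitEllipse(c))
for z in(.107,.11): print(z,proj(cw,[.57,.026,z]))
```

```text
t 8.37 tcp [0.4451 0.0588 0.2978] pt [0.4757 0.0524 0.2538] shift [ -5.1   6.8 176.2] | 176.5 y az -103.2 yz -0.017 lean 35.4 leanaz -11.8 F [ 0.1 -0.4  0.5] open 0.0855 q [ 0.15 -0.8   2.33 -0.23  1.04  2.01]
wrist 95.5 ((208.1117401123047, 5.025119781494141), (5.790515422821045, 51.752193450927734), 81.76321411132812)
wrist 137.5 ((69.4814682006836, 32.12551498413086), (5.213929176330566, 62.76457977294922), 77.64812469482422)
wrist 2182.0 ((264.5451965332031, 183.00538635253906), (51.339088439941406, 54.18280792236328), 93.17304229736328)
scene 255.0 ((266.533203125, 190.92881774902344), (17.548473358154297, 18.943376541137695), 115.45330047607422)
side 230.5 ((250.07827758789062, 214.24658203125), (13.264418601989746, 22.40157127380371), 89.3035888671875)
0.107 [264.11423211 182.74377606]
0.11 [264.12055571 181.7341488 ]
```

View pics/wrist5.png

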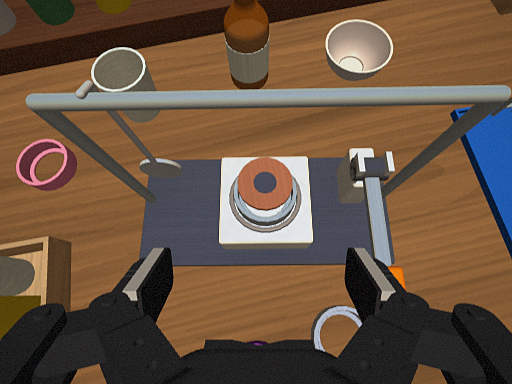

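View pics/s5.png

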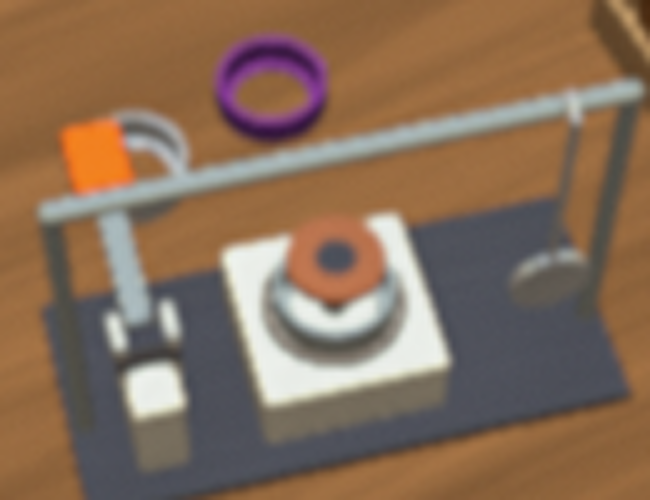

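View pics/d5.png

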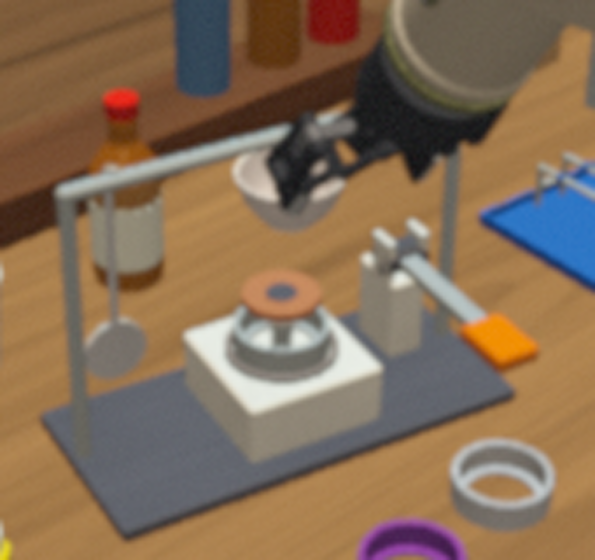

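Run:
```python
from h import *
cw=viewer.camera_info('wrist');ci=viewer.camera_info('scene');cd=viewer.camera_info('side')
print(tri((ci,266.8,191.1),(cd,250.1,214.2),(cw,264.8,182.8)), plane(ci,266.8,191.1,.11),plane(cd,250.1,214.2,.11),plane(cw,264.8,182.8,.11))
go([.570,.026,.107],.054)
```

```text
[0.57061324 0.02686584 0.10810351] [0.57164428 0.02843763 0.11      ] [0.56708092 0.02978775 0.11      ] [0.57038977 0.02475391 0.11      ]
t 8.52 tcp [0.4462 0.0581 0.2996] pt [0.4769 0.0516 0.2556] shift [ -7.4   6.2 176.9] | 177.2 y az -103.3 yz -0.017 lean 35.4 leanaz -11.9 F [ 0.6 -0.4  0.1] open 0.0855 q [ 0.15 -0.8   2.33 -0.23  1.04  2.01]
```

Request:
apply_moves(series=[{"claw": 1, "xyz": [-3, 3, 20], "twist": 0}, {"claw": 1, "xyz": [-2, 1, 30], "twist": 0}, {"claw": 1, "xyz": [-1, 1, 30], "twist": 0}, {"claw": 1, "xyz": [-1, 0, 30], "twist": 0}, {"claw": 1, "xyz": [0, 0, 10], "twist": 0}])

```text
t: 8.93
eef_pos: [0.5204, 0.0376, 0.2124]
orientation: [0.025, 0.942, -0.115, 0.316]
ft_force: [-1.9, 0.1, -0.7]
opening: 0.0855
```

Run:
```python
from h import *
go([.570,.027,.107],.054)
cv2.imwrite('pics/wrist6.png',viewer.grab_frame('wrist')[:,:,::-1])
```

```text
t 8.93 tcp [0.5204 0.0376 0.2124] pt [0.5522 0.0311 0.1692] shift [-22.7   1.5  60.7] | 64.8 y az -103.4 yz -0.026 lean 36.9 leanaz -11.4 F [-1.9  0.1 -0.7] open 0.0855 q [ 0.06 -0.47  2.3  -0.24  0.7   2.01]
```

View pics/wrist6.png

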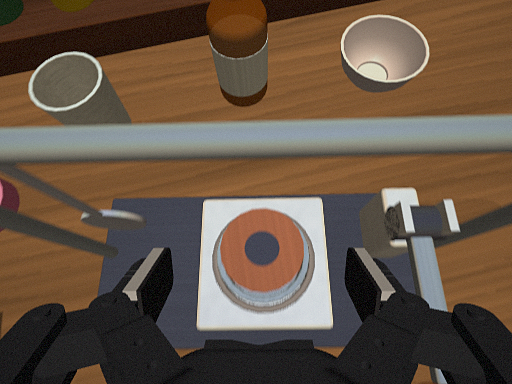

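Request:
apply_moves(series=[{"claw": 1, "xyz": [-12, 0, 8], "twist": -2}, {"claw": 1, "xyz": [-10, 0, 10], "twist": 0}, {"claw": 1, "xyz": [-4, 0, 12], "twist": 0}, {"claw": 1, "xyz": [-2, 0, 6], "twist": 0}, {"claw": 1, "xyz": [0, 0, 0], "twist": 0}])

```text
t: 9.4
eef_pos: [0.5272, 0.0348, 0.1733]
orientation: [0.031, 0.942, -0.101, 0.319]
ft_force: [-1.2, 0.4, -0.7]
opening: 0.0856
```

Run:
```python
from h import *
go([.570,.027,.107],.054)
```

```text
t 9.40 tcp [0.5272 0.0348 0.1733] pt [0.5593 0.0281 0.1304] shift [-5.7 -1.  25.1] | 25.8 y az -102.1 yz -0.005 lean 37.4 leanaz -11.7 F [-1.2  0.4 -0.7] open 0.0856 q [ 0.06 -0.38  2.32 -0.28  0.59  2.02]
```

Request:
apply_moves(series=[{"claw": 1, "xyz": [-4, -1, 8], "twist": 0}, {"claw": 1, "xyz": [-3, 0, 8], "twist": 0}, {"claw": 1, "xyz": [-2, 0, 6], "twist": 0}, {"claw": 1, "xyz": [-1, 0, 3], "twist": 0}, {"claw": 1, "xyz": [0, 0, 0], "twist": 0}])

```text
t: 9.82
eef_pos: [0.5395, 0.0334, 0.1531]
orientation: [0.031, 0.941, -0.101, 0.323]
ft_force: [0.1, 0.3, -0.7]
opening: 0.0856
```

Run:
```python
from h import *
go([.570,.027,.107],.054)
cv2.imwrite('pics/wrist7.png',viewer.grab_frame('wrist')[:,:,::-1])
D=viewer.grab_frame('side')[:,:,::-1]
cv2.imwrite('pics/d7.png',cv2.resize(D[160:290,190:330],None,fx=4.5,fy=4.5,interpolation=cv2.INTER_CUBIC))
```

```text
t 9.82 tcp [0.5395 0.0334 0.1531] pt [0.572  0.0267 0.1105] shift [-3.7  0.1  1.5] | 4.0 y az -102.2 yz -0.007 lean 37.8 leanaz -11.7 F [ 0.1  0.3 -0.7] open 0.0856 q [ 0.05 -0.3   2.3  -0.32  0.52  2.06]
```

View pics/wrist7.png

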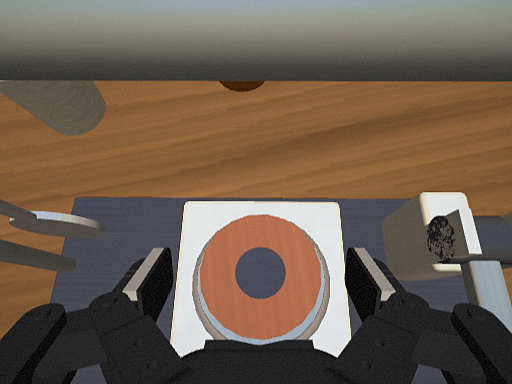

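View pics/d7.png

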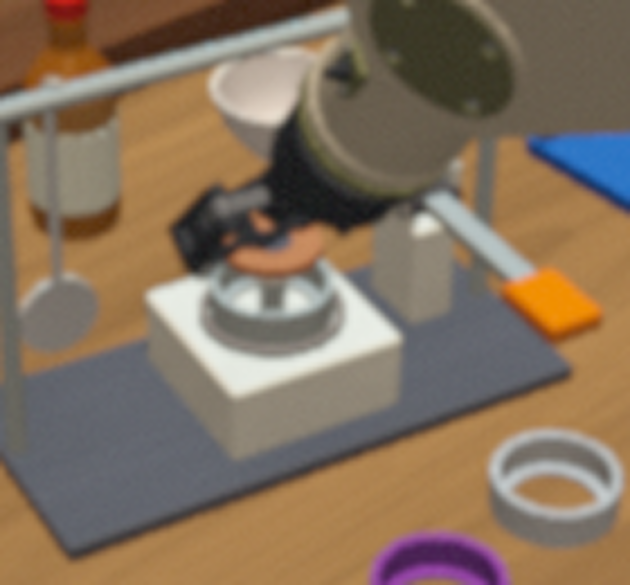

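The base is centred between the pads (200–322 px, middle 261 against jaw middle 258), and the rail is clear. Last few mm, then close.

Request:
apply_moves(series=[{"claw": 1, "xyz": [-4, 0, 4], "twist": 0}, {"claw": 1, "xyz": [0, 0, 2], "twist": 0}, {"claw": 0.7, "xyz": [0, 0, 0], "twist": 0}, {"claw": 0.5, "xyz": [0, 0, 0], "twist": 0}, {"claw": 0.45, "xyz": [0, 0, 0], "twist": 0}], force=40)

```text
t: 10.33
eef_pos: [0.5404, 0.0336, 0.1469]
orientation: [0.031, 0.94, -0.101, 0.324]
ft_force: [-0.6, 0.2, -0.0]
opening: 0.0618
```

Run:
```python
from h import *
go([.570,.027,.107],.054)
cv2.imwrite('pics/wrist8.png',viewer.grab_frame('wrist')[:,:,::-1])
```

```text
t 10.33 tcp [0.5404 0.0336 0.1469] pt [0.5729 0.0269 0.1043] shift [-0.6  0.5 -3.9] | 4.0 y az -102.2 yz -0.007 lean 38.0 leanaz -11.6 F [-0.6  0.2 -0. ] open 0.0618 q [ 0.05 -0.29  2.31 -0.33  0.5   2.07]
```

View pics/wrist8.png

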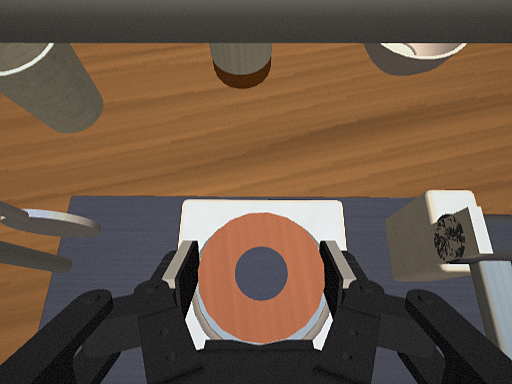

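The pads stand on both sides at the disc's widest (row ~275) with 62 mm open. Closing.

Request:
apply_moves(series=[{"claw": 0.3, "xyz": [0, 0, 0], "twist": 0}, {"claw": 0.1, "xyz": [0, 0, 0], "twist": 0}, {"claw": -0.2, "xyz": [0, 0, 0], "twist": 0}, {"claw": -1, "xyz": [0, 0, 0], "twist": 0}, {"claw": -1, "xyz": [0, 0, 0], "twist": 0}], force=40)

```text
t: 10.8
eef_pos: [0.5405, 0.0336, 0.1473]
orientation: [0.031, 0.94, -0.101, 0.324]
ft_force: [0.0, -0.1, -1.2]
opening: 0.0558
```

Run:
```python
from h import *
go([.570,.027,.107],.054)
cv2.imwrite('pics/wrist9.png',viewer.grab_frame('wrist')[:,:,::-1])
D=viewer.grab_frame('side')[:,:,::-1]
cv2.imwrite('pics/d9.png',cv2.resize(D[160:290,190:330],None,fx=4.5,fy=4.5,interpolation=cv2.INTER_CUBIC))
```

```text
t 10.80 tcp [0.5405 0.0336 0.1473] pt [0.573  0.0269 0.1047] shift [-1.   0.5 -3.6] | 3.8 y az -102.2 yz -0.007 lean 38.0 leanaz -11.6 F [ 0.  -0.1 -1.2] open 0.0558 q [ 0.05 -0.29  2.31 -0.33  0.5   2.07]
```

View pics/wrist9.png

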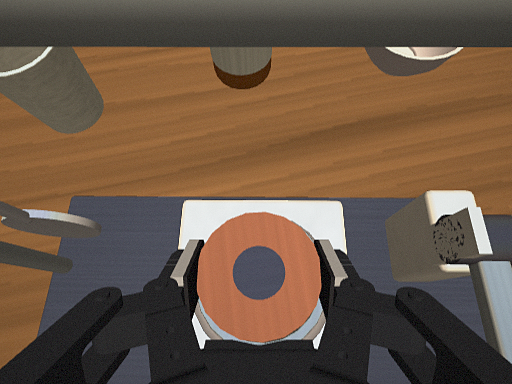

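View pics/d9.png

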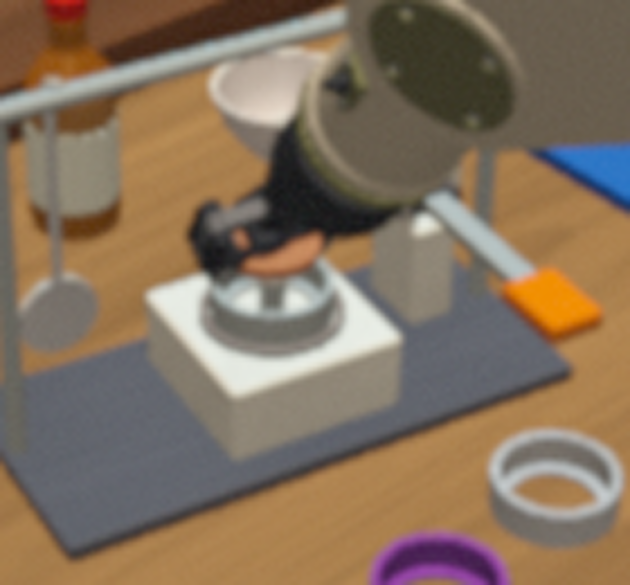

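The base is gripped at 55.8 mm. I'll raise the grip force and back out along the approach, gently at first.

Request:
apply_moves(series=[{"claw": -1, "xyz": [0, 0, 0], "twist": 0}, {"claw": -1, "xyz": [2, 0, -4], "twist": 0}, {"claw": -1, "xyz": [1, 0, -8], "twist": 0}, {"claw": -1, "xyz": [0, 0, -15], "twist": 0}, {"claw": -1, "xyz": [0, 0, -20], "twist": 0}], force=60)

```text
t: 11.32
eef_pos: [0.5123, 0.0385, 0.1833]
orientation: [0.032, 0.941, -0.102, 0.32]
ft_force: [-0.6, 0.1, -0.7]
opening: 0.0555
```

Run:
```python
from h import *
go([.49,.043,.21],.054)
cv2.imwrite('pics/wrist10.png',viewer.grab_frame('wrist')[:,:,::-1])
```

```text
t 11.32 tcp [0.5123 0.0385 0.1833] pt [0.5445 0.0317 0.1405] shift [ -1.8   0.1 -89. ] | 89.0 y az -102.2 yz -0.005 lean 37.5 leanaz -11.8 F [-0.6  0.1 -0.7] open 0.0555 q [ 0.07 -0.46  2.35 -0.29  0.63  2.03]
```

View pics/wrist10.png

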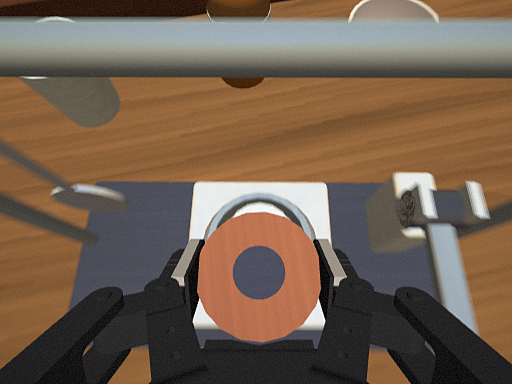

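Request:
apply_moves(series=[{"claw": -1, "xyz": [0, 0, -25], "twist": 0}, {"claw": -1, "xyz": [1, 0, -30], "twist": 0}, {"claw": -1, "xyz": [6, 0, -28], "twist": 0}, {"claw": -1, "xyz": [18, 0, -24], "twist": 0}, {"claw": -1, "xyz": [18, 0, -24], "twist": 0}])

```text
t: 11.78
eef_pos: [0.4611, 0.0483, 0.3101]
orientation: [0.032, 0.944, -0.101, 0.313]
ft_force: [0.6, -0.5, -0.4]
opening: 0.0555
```

Run:
```python
from h import *
go([.49,.043,.32],.0504)
```

```text
t 11.78 tcp [0.4611 0.0483 0.3101] pt [0.4905 0.042  0.2696] shift [ 29.5  -1.  -40.8] | 50.4 y az -102.2 yz -0.002 lean 36.6 leanaz -12.0 F [ 0.6 -0.5 -0.4] open 0.0555 q [ 0.11 -0.77  2.3  -0.23  1.01  1.96]
```

Request:
apply_moves(series=[{"claw": -1, "xyz": [20, 0, -26], "twist": 0}, {"claw": -1, "xyz": [15, 10, -20], "twist": 0}, {"claw": -1, "xyz": [8, 25, -8], "twist": 0}, {"claw": -1, "xyz": [4, 35, 0], "twist": 0}, {"claw": -1, "xyz": [2, 38, 0], "twist": 0}])

```text
t: 12.2
eef_pos: [0.4467, -0.0551, 0.3971]
orientation: [0.029, 0.942, -0.094, 0.321]
ft_force: [1.4, 0.3, -2.3]
opening: 0.0555
```

Run:
```python
from h import *
go([.577,-.353,.32],.0504)
cv2.imwrite('pics/side11.png',viewer.grab_frame('side')[:,:,::-1])
```

```text
t 12.20 tcp [ 0.4467 -0.0551  0.3971] pt [ 0.4769 -0.0609  0.3572] shift [101.  267.1 123.2] | 311.0 y az -101.3 yz -0.005 lean 37.6 leanaz -10.9 F [ 1.4  0.3 -2.3] open 0.0555 q [-0.27 -0.88  2.2   0.05  1.16  1.5 ]
```

View pics/side11.png

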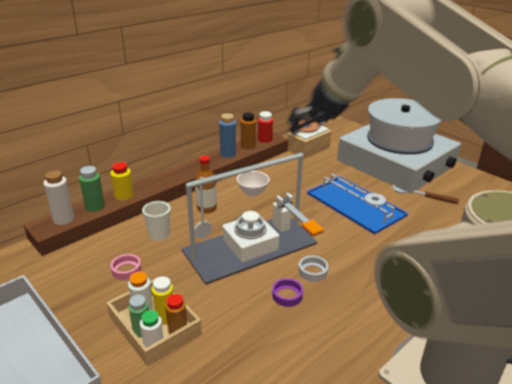

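q2 is close to its lower limit, so I'll move forward first. The ring is seated and empty, with the white pusher showing at (251,217).

Request:
apply_moves(series=[{"claw": -1, "xyz": [25, 10, 18], "twist": 0}, {"claw": -1, "xyz": [20, 28, 12], "twist": 0}, {"claw": -1, "xyz": [12, 36, 8], "twist": 0}, {"claw": -1, "xyz": [10, 37, 8], "twist": 0}, {"claw": -1, "xyz": [10, 37, 8], "twist": 0}])

```text
t: 12.67
eef_pos: [0.5039, -0.2415, 0.4089]
orientation: [0.038, 0.938, -0.104, 0.328]
ft_force: [0.4, 1.6, -0.4]
opening: 0.0556
```

Run:
```python
from h import *
go([.577,-.353,.25],.0504)
```

```text
t 12.67 tcp [ 0.5039 -0.2415  0.4089] pt [ 0.5345 -0.2485  0.3694] shift [-24.2  92.3 133.8] | 164.3 y az -102.7 yz 0.003 lean 38.5 leanaz -12.9 F [ 0.4  1.6 -0.4] open 0.0556 q [-0.69 -0.5   1.97  0.32  1.08  1.04]
```

Request:
apply_moves(series=[{"claw": -1, "xyz": [-5, 25, 25], "twist": 0}, {"claw": -1, "xyz": [-6, 22, 30], "twist": 0}, {"claw": -1, "xyz": [-6, 20, 30], "twist": 0}, {"claw": -1, "xyz": [-6, 15, 25], "twist": 0}, {"claw": -1, "xyz": [-4, 8, 12], "twist": 0}])

```text
t: 13.08
eef_pos: [0.5382, -0.3573, 0.2986]
orientation: [0.044, 0.936, -0.108, 0.332]
ft_force: [0.5, 0.0, -1.8]
opening: 0.0555
```

Run:
```python
from h import *
go([.577,-.353,.15],.0504)
cv2.imwrite('pics/wrist12.png',viewer.grab_frame('wrist')[:,:,::-1])
cw=viewer.camera_info('wrist')
S=viewer.grab_frame('scene')[:,:,::-1]
cv2.imwrite('pics/s12.png',cv2.resize(S[150:310,80:210],None,fx=3.6,fy=3.6,interpolation=cv2.INTER_CUBIC))
print(proj(cw,[.577,-.353,.048]),proj(cw,[.457,-.345,.054]))
```

```text
t 13.08 tcp [ 0.5382 -0.3573  0.2986] pt [ 0.569  -0.3651  0.2595] shift [-65.  -14.7  88.1] | 110.4 y az -103.4 yz 0.01 lean 39.1 leanaz -14.1 F [ 0.5  0.  -1.8] open 0.0555 q [-0.82 -0.17  1.91  0.47  0.86  0.76]
[243.86590893 290.09194428] [262.45860798 419.36761089]
```

View pics/wrist12.png

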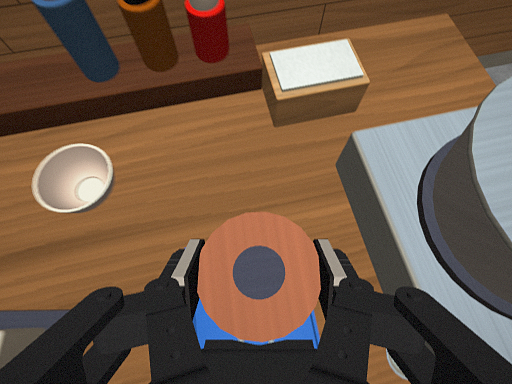

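View pics/s12.png

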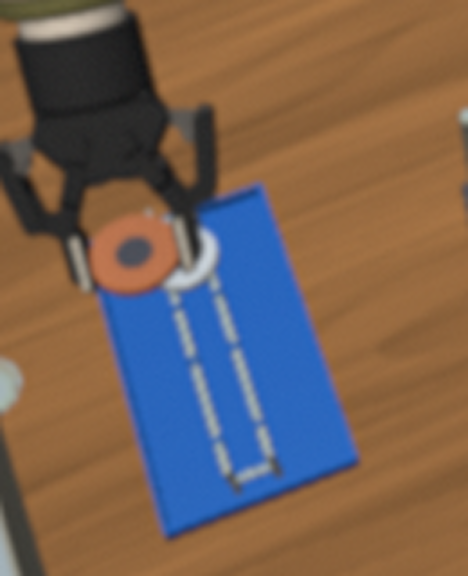

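```bash
cat >> h.py <<'E'
Rg=Rq([0.031,0.94,-0.101,0.324]); OFF=np.array([-1,.5,50.4])/1e3
def place(target):
    s=env.sense();R=Rq(s['orientation']);p=s['eef_pos']+R@OFF
    n=R@Rg.T@np.array([0,0,1.])  # base normal, assuming flat at grip
    print('t %.2f base mid'%s['t'],np.round(p,4),'shift',np.round(R.T@(np.array(target)-p)*1e3,1),'normal tilt deg (x,y)',np.round(np.degrees(n[:2]),2),'tilt',round(np.degrees(np.arccos(min(1,n[2]))),2),'F',np.round(s['ft_force'],1),'open',round(s['opening'],4),'q',np.round(s['q'],2))
    for d in(-2,2,4):
        a=np.radians(d);T=np.array([[np.cos(a),-np.sin(a),0],[np.sin(a),np.cos(a),0],[0,0,1]]);n=R@T@Rg.T@np.array([0,0,1.]);print('  twist',d,np.round(np.degrees(n[:2]),2))
E
python3 -c "
from h import *
place([.577,-.353,.15])"
```

```text
t 13.18 base mid [ 0.5674 -0.3641  0.2579] shift [-62.4 -13.9  88.1] normal tilt deg (x,y) [-0.69  1.06] tilt 1.26 F [ 0.   1.  -0.5] open 0.0553 q [-0.82 -0.17  1.91  0.47  0.86  0.77]
  twist -2 [-0.43  2.26]
  twist 2 [-0.98 -0.14]
  twist 4 [-1.3  -1.33]
```

Request:
apply_moves(series=[{"claw": -1, "xyz": [-12, -7, 15], "twist": 1.5}, {"claw": -1, "xyz": [-15, -4, 20], "twist": 0}, {"claw": -1, "xyz": [-17, -2, 22], "twist": 0}, {"claw": -1, "xyz": [-17, -1, 22], "twist": 0}, {"claw": -1, "xyz": [-8, 0, 10], "twist": 0}])

```text
t: 13.6
eef_pos: [0.5479, -0.3433, 0.1937]
orientation: [0.042, 0.933, -0.12, 0.337]
ft_force: [-0.1, 0.8, -1.8]
opening: 0.0551
```

Run:
```python
from h import *
place([.577,-.353,.09])
```

```text
t 13.60 base mid [ 0.5782 -0.3516  0.1542] shift [-41.6   1.8  48.9] normal tilt deg (x,y) [-1.56  0.69] tilt 1.7 F [-0.1  0.8 -1.8] open 0.0551 q [-0.79 -0.05  2.01  0.58  0.64  0.67]
  twist -2 [-1.27  1.89]
  twist 2 [-1.87 -0.5 ]
  twist 4 [-2.22 -1.68]
```

Request:
apply_moves(series=[{"claw": -1, "xyz": [-10, 1, 12], "twist": 0.5}, {"claw": -1, "xyz": [-12, 0, 14], "twist": 0}, {"claw": -1, "xyz": [-10, 0, 12], "twist": 0}, {"claw": -1, "xyz": [-7, 0, 8], "twist": 0}, {"claw": -1, "xyz": [0, 0, 0], "twist": 0}])

```text
t: 14.02
eef_pos: [0.5499, -0.3411, 0.1352]
orientation: [0.04, 0.932, -0.122, 0.339]
ft_force: [0.8, 0.5, -1.3]
opening: 0.0556
```

Run:
```python
from h import *
place([.577,-.353,.056])
S=viewer.grab_frame('scene')[:,:,::-1]; D=viewer.grab_frame('side')[:,:,::-1]
cv2.imwrite('pics/s13.png',cv2.resize(S[170:310,80:210],None,fx=4,fy=4,interpolation=cv2.INTER_CUBIC))
cv2.imwrite('pics/d13.png',cv2.resize(D[130:250,290:430],None,fx=4.5,fy=4.5,interpolation=cv2.INTER_CUBIC))
cv2.imwrite('pics/w13.png',viewer.grab_frame('wrist')[:,:,::-1])
```

```text
t 14.02 base mid [ 0.5804 -0.3494  0.0959] shift [-27.4   4.7  29.1] normal tilt deg (x,y) [-1.86  0.43] tilt 1.91 F [ 0.8  0.5 -1.3] open 0.0556 q [-0.78  0.05  2.04  0.69  0.54  0.54]
  twist -2 [-1.57  1.63]
  twist 2 [-2.18 -0.76]
  twist 4 [-2.53 -1.93]
```

View pics/s13.png

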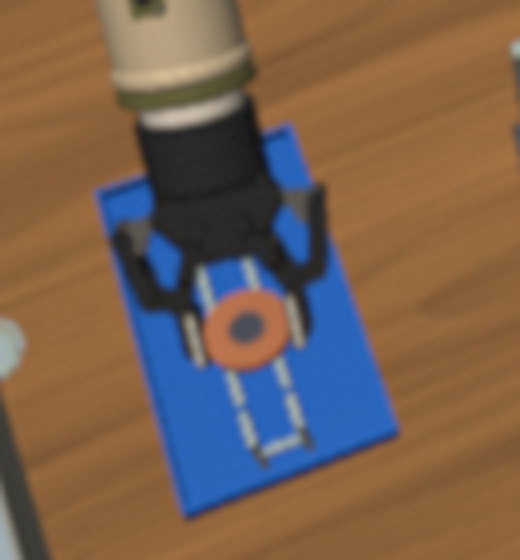

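View pics/d13.png

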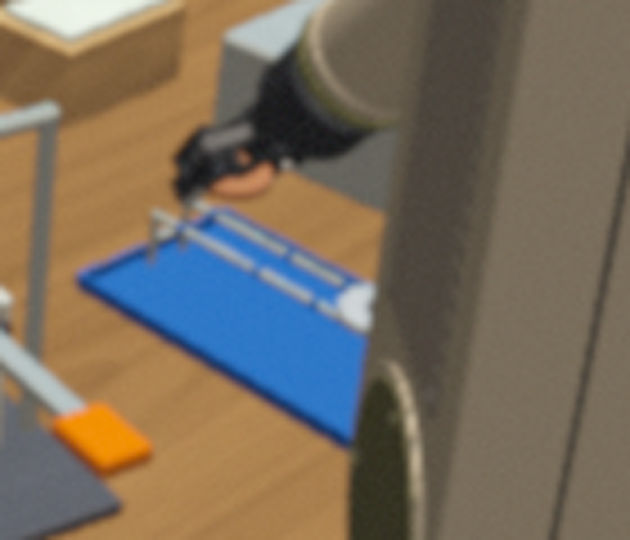

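View pics/w13.png

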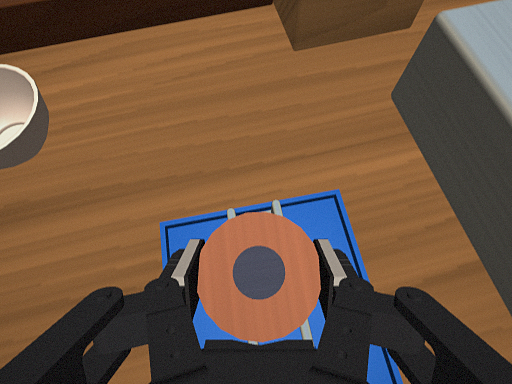

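Run:
```python
from h import *
ci=viewer.camera_info('scene');cw=viewer.camera_info('wrist')
print(plane(ci,(246.5)/4-.5+80,(327.5)/4-.5+170,.099),plane(cw,259,272,.099))
a=plane(cw,232,211,.048);b=plane(cw,277,203,.048);print('wire ends',a,b,(a+b)/2)
place([.577,-.353,.056])
```

```text
[ 0.58200864 -0.34690346  0.099     ] [ 0.58229538 -0.35145973  0.099     ]
wire ends [ 0.63398305 -0.34582156  0.048     ] [ 0.63167173 -0.37739485  0.048     ] [ 0.63282739 -0.36160821  0.048     ]
t 14.17 base mid [ 0.5816 -0.351   0.0994] shift [-31.    3.3  30.6] normal tilt deg (x,y) [-2.04  0.63] tilt 2.14 F [-0.5 -0.8 -0.2] open 0.0558 q [-0.78  0.05  2.04  0.69  0.54  0.54]
  twist -2 [-1.76  1.82]
  twist 2 [-2.36 -0.56]
  twist 4 [-2.72 -1.74]
```

Request:
apply_moves(series=[{"claw": -1, "xyz": [-9, 2, 8], "twist": 0.5}, {"claw": -1, "xyz": [-9, 2, 8], "twist": 0}, {"claw": -1, "xyz": [-7, 1, 8], "twist": 0}, {"claw": -1, "xyz": [-5, 0, 5], "twist": 0}, {"claw": -1, "xyz": [0, 0, 0], "twist": 0}])

```text
t: 14.58
eef_pos: [0.551, -0.3503, 0.1081]
orientation: [0.044, 0.928, -0.124, 0.347]
ft_force: [0.2, -0.5, -0.5]
opening: 0.0551
```

Run:
```python
from h import *
place([.575,-.355,.052])
```

```text
t 14.58 base mid [ 0.5821 -0.3591  0.0695] shift [-17.4  -2.    8. ] normal tilt deg (x,y) [-2.86  0.98] tilt 3.03 F [ 0.2 -0.5 -0.5] open 0.0551 q [-0.8   0.12  2.04  0.81  0.48  0.41]
  twist -2 [-2.57  2.18]
  twist 2 [-3.19 -0.21]
  twist 4 [-3.55 -1.38]
```

Request:
apply_moves(series=[{"claw": -1, "xyz": [-6, -1, 3], "twist": 0.8}, {"claw": -1, "xyz": [-5, 0, 3], "twist": 0}, {"claw": -1, "xyz": [-4, 0, 2], "twist": 0}, {"claw": -1, "xyz": [-3, 0, 2], "twist": 0}, {"claw": -1, "xyz": [0, 0, 0], "twist": 0}])

```text
t: 15.0
eef_pos: [0.5458, -0.3482, 0.0915]
orientation: [0.043, 0.927, -0.131, 0.35]
ft_force: [-0.4, 0.3, -1.4]
opening: 0.0555
```

Run:
```python
from h import *
place([.575,-.355,.051])
D=viewer.grab_frame('side')[:,:,::-1]
cv2.imwrite('pics/d14.png',cv2.resize(D[130:250,290:430],None,fx=4.5,fy=4.5,interpolation=cv2.INTER_CUBIC))
S=viewer.grab_frame('scene')[:,:,::-1]
cv2.imwrite('pics/s14.png',cv2.resize(S[170:310,80:210],None,fx=4,fy=4,interpolation=cv2.INTER_CUBIC))
```

```text
t 15.00 base mid [ 0.5771 -0.3572  0.0529] shift [-3.2 -1.5 -0.2] normal tilt deg (x,y) [-3.25  0.66] tilt 3.32 F [-0.4  0.3 -1.4] open 0.0555 q [-0.8   0.14  2.06  0.88  0.46  0.34]
  twist -2 [-2.94  1.86]
  twist 2 [-3.59 -0.52]
  twist 4 [-3.97 -1.69]
```

View pics/s14.png

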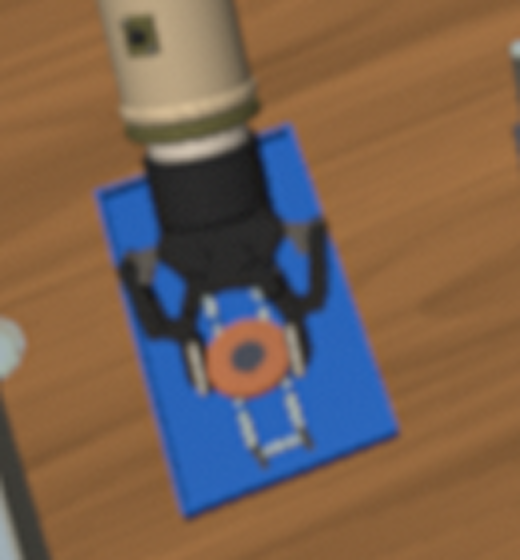

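View pics/d14.png

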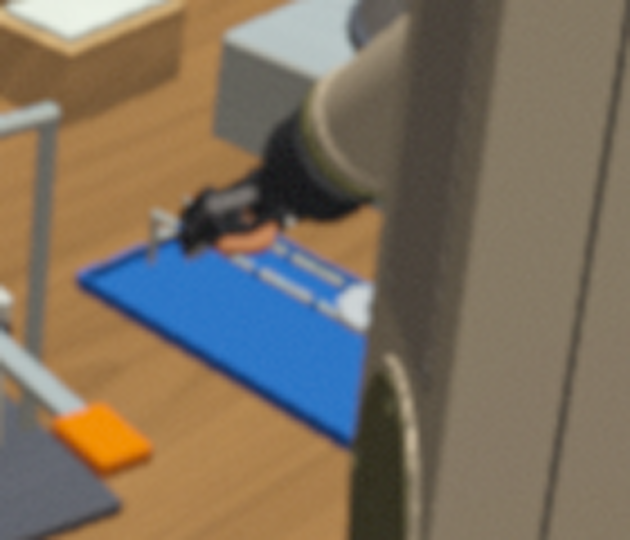

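Request:
apply_moves(series=[{"claw": -1, "xyz": [-2, 0, 1], "twist": 0}, {"claw": -1, "xyz": [-2, 0, 1], "twist": 0}, {"claw": -1, "xyz": [0, 0, 0], "twist": 0}, {"claw": -1, "xyz": [0, 0, 0], "twist": 0}, {"claw": -1, "xyz": [0, 0, 0], "twist": 0}])

```text
t: 15.52
eef_pos: [0.5461, -0.3491, 0.0905]
orientation: [0.044, 0.926, -0.13, 0.352]
ft_force: [0.6, 0.1, 1.0]
opening: 0.0553
```

Run:
```python
from h import *
place([.576,-.354,.051])
```

```text
t 15.52 base mid [ 0.5775 -0.3581  0.0522] shift [-2.7 -3.6 -0.8] normal tilt deg (x,y) [-3.49  0.84] tilt 3.59 F [0.6 0.1 1. ] open 0.0553 q [-0.8   0.14  2.06  0.9   0.45  0.32]
  twist -2 [-3.18  2.04]
  twist 2 [-3.83 -0.34]
  twist 4 [-4.2  -1.51]
```

Request:
apply_moves(series=[{"claw": -1, "xyz": [-2, -1, 1], "twist": 0}, {"claw": -1, "xyz": [-2, -1, 2], "twist": 0}, {"claw": -1, "xyz": [-1, 0, 1], "twist": 0}, {"claw": -1, "xyz": [0, 0, 0], "twist": 0}, {"claw": -1, "xyz": [0, 0, 0], "twist": 0}])

```text
t: 15.93
eef_pos: [0.5484, -0.3502, 0.0902]
orientation: [0.048, 0.924, -0.13, 0.357]
ft_force: [0.2, 0.6, 1.3]
opening: 0.0553
```

Run:
```python
from h import *
place([.576,-.354,.051])
W=viewer.grab_frame('wrist')[:,:,::-1]; cv2.imwrite('pics/w15.png',W)
place([.576,-.354,.051])
```

```text
t 15.93 base mid [ 0.5802 -0.3596  0.0521] shift [-4.9 -4.2 -2.9] normal tilt deg (x,y) [-3.97  1.27] tilt 4.17 F [0.2 0.6 1.3] open 0.0553 q [-0.8   0.15  2.06  0.92  0.44  0.29]
  twist -2 [-3.66  2.46]
  twist 2 [-4.31  0.09]
  twist 4 [-4.68 -1.08]
t 15.98 base mid [ 0.5801 -0.3596  0.052 ] shift [-4.7 -4.2 -2.9] normal tilt deg (x,y) [-3.96  1.27] tilt 4.16 F [0.5 0.2 1.6] open 0.0556 q [-0.8   0.15  2.06  0.92  0.44  0.29]
  twist -2 [-3.65  2.46]
  twist 2 [-4.3   0.09]
  twist 4 [-4.67 -1.09]
```

View pics/w15.png

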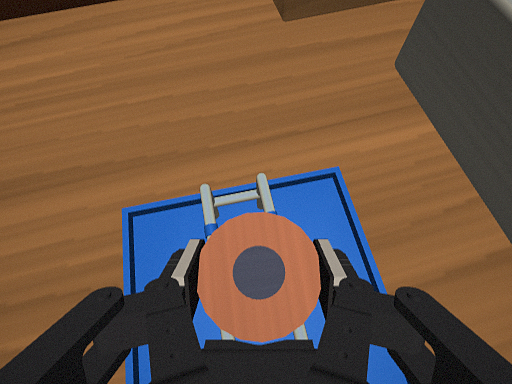

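The base touches the wires: height has stopped at ~52 mm and the force has risen by 2–3 N. It is about 6 mm from the target centre, well within tolerance. I'll release it slowly.

Request:
apply_moves(series=[{"claw": 0.32, "xyz": [0, 0, 0], "twist": 0}, {"claw": 0.36, "xyz": [0, 0, 0], "twist": 0}, {"claw": 0.4, "xyz": [0, 0, 0], "twist": 0}, {"claw": 0.44, "xyz": [0, 0, 0], "twist": 0}, {"claw": 0.48, "xyz": [0, 0, 0], "twist": 0}], force=20)

```text
t: 16.4
eef_pos: [0.5473, -0.3494, 0.088]
orientation: [0.047, 0.925, -0.13, 0.355]
ft_force: [0.2, -0.4, 0.2]
opening: 0.0632
```

Run:
```python
from h import *
place([.576,-.354,.051])
W=viewer.grab_frame('wrist')[:,:,::-1]; cv2.imwrite('pics/w16.png',W)
```

```text
t 16.40 base mid [ 0.579  -0.3587  0.0498] shift [-2.3 -3.7 -3.6] normal tilt deg (x,y) [-3.81  1.17] tilt 3.99 F [ 0.2 -0.4  0.2] open 0.0632 q [-0.8   0.15  2.06  0.92  0.44  0.29]
  twist -2 [-3.5   2.36]
  twist 2 [-4.16 -0.02]
  twist 4 [-4.53 -1.19]
```

View pics/w16.png

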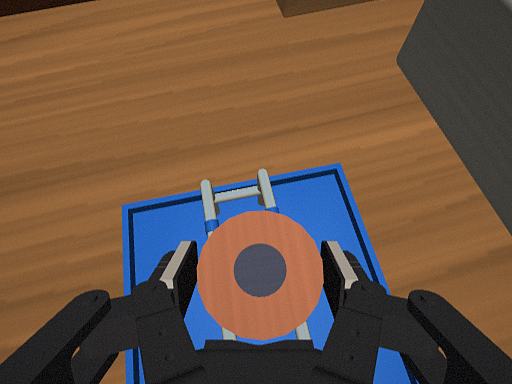

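Pads are off the disc on both sides and it lies still. Opening wider, then retreating along the fingers.

Request:
apply_moves(series=[{"claw": 0.7, "xyz": [0, 0, 0], "twist": 0}, {"claw": 0.9, "xyz": [0, 0, 0], "twist": 0}, {"claw": 0.9, "xyz": [0, 0, -4], "twist": 0}, {"claw": 0.9, "xyz": [0, 0, -10], "twist": 0}, {"claw": 0.9, "xyz": [0, 0, -18], "twist": 0}])

```text
t: 16.87
eef_pos: [0.5257, -0.3423, 0.1093]
orientation: [0.045, 0.925, -0.13, 0.353]
ft_force: [-1.7, 0.2, 0.2]
opening: 0.0811
```

Request:
apply_moves(series=[{"claw": 0.9, "xyz": [5, 0, -25], "twist": 0}, {"claw": 0.9, "xyz": [15, 0, -25], "twist": 0}, {"claw": 0.9, "xyz": [20, 0, -25], "twist": 0}, {"claw": 0.9, "xyz": [20, 0, -25], "twist": 0}, {"claw": 0.9, "xyz": [0, 0, 0], "twist": 0}])

```text
t: 17.28
eef_pos: [0.5, -0.3357, 0.2276]
orientation: [0.045, 0.926, -0.132, 0.351]
ft_force: [1.3, -0.9, 2.1]
opening: 0.0811
```

Run:
```python
from h import *
go([.576,-.354,.051])
W=viewer.grab_frame('wrist')[:,:,::-1]; cv2.imwrite('pics/w17.png',W);cw=viewer.camera_info('wrist')
S=viewer.grab_frame('scene')[:,:,::-1];D=viewer.grab_frame('side')[:,:,::-1]
cv2.imwrite('pics/s17.png',cv2.resize(S[140:310,80:340],None,fx=3,fy=3,interpolation=cv2.INTER_CUBIC))
cv2.imwrite('pics/d17.png',D)
```

```text
t 17.28 tcp [ 0.5    -0.3357  0.2276] pt [ 0.5    -0.3357  0.2276] shift [-58.3  -1.8 184.1] | 193.2 y az -106.0 yz -0.009 lean 41.4 leanaz -15.4 F [ 1.3 -0.9  2.1] open 0.0811 q [-0.86 -0.24  2.12  0.59  0.71  0.65]
```

View pics/w17.png

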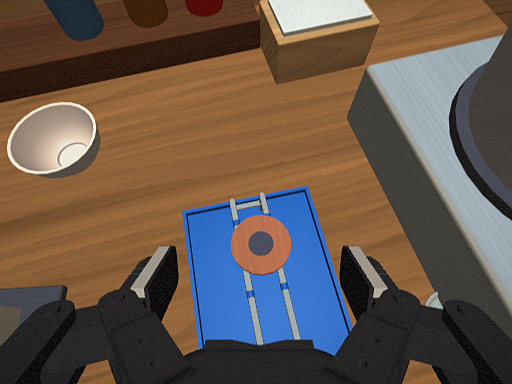

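View pics/s17.png

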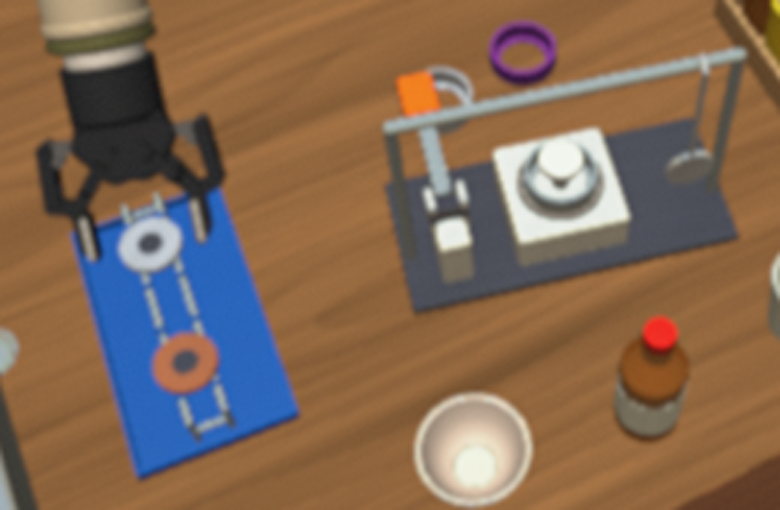

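View pics/d17.png

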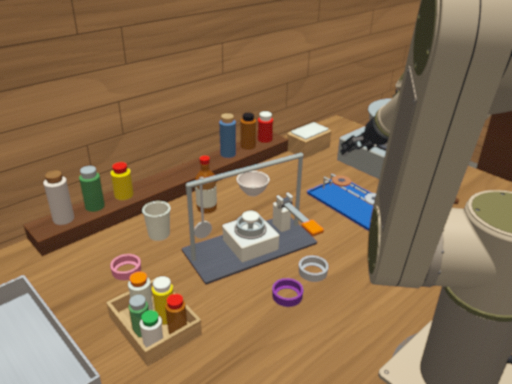

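Run:
```python
from h import *
cw=viewer.camera_info('wrist');ci=viewer.camera_info('scene')
b=plane(cw,260.5,244,.054); sl=[plane(cw,u,v,.048) for u,v in[(250,294),(284,287),(236,220),(267.5,210)]]
print('wrist: base',b,'sleeves mean',np.mean(sl,0),np.round(sl,3).tolist())
f=lambda x,y:((x+.5)/3-.5+80,(y+.5)/3-.5+140)
b=plane(ci,*f(185,361),.054); sl=[plane(ci,*f(u,v),.048) for u,v in[(164,328),(199,322),(184,398),(219,384)]]
print('scene base',b,'base2',plane(ci,*f(150,243),.054))
go([.5,-.33,.23])
```

```text
wrist: base [ 0.57377448 -0.35504979  0.054     ] sleeves mean [ 0.56946324 -0.35237273  0.048     ] [[0.535, -0.334, 0.048], [0.532, -0.365, 0.048], [0.605, -0.339, 0.048], [0.606, -0.372, 0.048]]
scene base [ 0.58131611 -0.35664298  0.054     ] base2 [ 0.45008106 -0.34686042  0.054     ]
t 17.43 tcp [ 0.4984 -0.3333  0.2195] pt [ 0.4984 -0.3333  0.2195] shift [ 7.3 -3.8 -7.4] | 11.1 y az -106.0 yz -0.014 lean 40.9 leanaz -15.0 F [ 0.3  0.3 -0.6] open 0.0811 q [-0.86 -0.23  2.13  0.6   0.71  0.64]
```

The base sits about 5 mm from the middle of the sleeve marks in both views, base2 hasn't moved and the ring is seated. I'll rise a bit, settle, then hand in.

Request:
apply_moves(series=[{"claw": 0.9, "xyz": [12, 0, -16], "twist": 0}, {"claw": 0.9, "xyz": [12, 0, -16], "twist": 0}, {"claw": 0.9, "xyz": [0, 0, 0], "twist": 0}, {"claw": 0.9, "xyz": [0, 0, 0], "twist": 0}, {"claw": 0.9, "xyz": [0, 0, 0], "twist": 0}])

```text
t: 17.85
eef_pos: [0.4927, -0.3295, 0.2487]
orientation: [0.037, 0.93, -0.134, 0.341]
ft_force: [0.6, 0.3, -0.7]
opening: 0.081
```

Run:
```python
from h import *
go([.5,-.33,.25]); print(np.round(env.sense()['qvel'],3))
print(env.finish_job())
```

```text
t 17.85 tcp [ 0.4927 -0.3295  0.2487] pt [ 0.4927 -0.3295  0.2487] shift [ 6.3 -1.6  3.6] | 7.4 y az -105.9 yz -0.023 lean 40.2 leanaz -14.3 F [ 0.6  0.3 -0.7] open 0.081 q [-0.86 -0.28  2.11  0.55  0.79  0.71]
[ 0.002  0.023  0.028  0.005 -0.008 -0.015]
the job is handed in; nothing more can be done
None
```

I pressed the lever to its stop, took the copper base by its edge from under the rail and laid it on the empty place of the rack. The job was handed in at about 18 s; no verdict is reported.

The moves have no tilt command. I got the 33–41° lean by pushing the arm past its reach limit, which made the tool tip forward.

**Last checks:**
- **Base:** released with no contact force. It is about 5 mm from the middle of the place, by the blue sleeves in the wrist view and my measured target in the scene view. The two cameras disagree with each other by about 8 mm along x. It looks flat on the wires, but I did not measure its tilt.
- **Tilt at release:** the hand's lean had drifted about 4° since the grip. The base settled onto the wires when I let go.
- **Ring and base2:** the ring looks seated in the stand, and the silver base is unmoved to within a millimetre.
- **Other things:** the spare ring, cup, bowl and sauce bottle look where they were; I did not measure them.
- **Closest call:** joint 2 came to −0.88 rad on the way across, against its limit of −0.89.

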